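Hang the rinsed beaker on its drying peg and press its label holder home

ROBOT

A 7-joint arm with a two-finger parallel gripper is mounted at the origin on the work surface. World frame = base frame: x ahead of the robot, y to its left, z up, the work surface at z = 0. Lengths are in m, angles in rad, forces in N, time in s.
With the tool pointing down it reaches from about 0.425 to 0.95 m from the base axis. Payload 4.7 kg.
Tool frame: the origin (TCP) lies at the very end of the fingers, on their centre line; the grasp point (between the pads) lies 19 mm behind it (arm.tcp_to_grasp is the distance from the TCP to the grasp point, in m); x points along the fingers, y is the direction in which the jaws open and shut, and the axes are right-handed (so a half turn about x gives the same grasp; the last joint's range is limited). The gripper opens to 87 mm and grips with 3 to 60 N. Pads are 19 mm wide; open, the fingers measure 117 mm over their backs; the gripper's body (75 mm by 190 mm) begins 51 mm behind the grasp point.
Start: joints at [1.213, 0.469, -0.049, 1.532, 0.024, 1.141, -0.082], TCP at [0.218, -0.639, 0.223] pointing down, gripper open.
Joint ranges: [-2.59, 2.59], [-0.33, 1.99], [-1.39, 1.29], [0.1, 2.45], [-1.04, 4.18], [0.21, 1.99], [-2.66, 2.66]. Speed limits (rad/s): [2.57, 2.57, 3.14, 3.14, 3.14, 3.14, 3.14].

INTERFACE

Orientations are given as a rotation vector (axis times angle).
In Python, from bench import monitor, cams, arm gives the robot as it stands.
- The arm moves only by the tool move_arm, never from a script. Its arguments are lists of equal length, an entry for each row: "offset": the shift along the tool's x, y, z in cm, a list of three; "rot": the turn, a rotation vector about the tool's x, y, z in rad, a list of three; "claw": the gripper's target within -1 to 1 (shut at 1, half-way at 0, fully open at -1). In form: {"offset": [[dx, dy, dz], ...], "rot": [[wx, wy, wz], ...], "claw": [claw, ...]}. A call has 1 to 5 rows; each row shifts and turns the commanded pose from where the row before left it, along the tool's axes as they then stand; what a row does not reach is not made up. A row lasts 1/12 s, in which the tool goes at most 41.7 mm and 7.16 degrees, less where a joint would pass 70% of its speed; a pose out of reach is approached as far as the arm can. A call is refused whole if a number of a shift passes 4.17 or a number of a turn 0.125, either way. A call with a gripper value outside its range is refused whole. The fingers move at their own pace and stop on an object; "force" is the grip in N (left out, the last holds). Time passes only in rows, so rows that do not move let the fingers close. It gives the time, the measured TCP pose, the force and the opening at its end, in the units of the state.
- monitor.sense(): the state, without advancing time (a new reading comes with each control period).
- cams.grab_frame(name): name is "scene" or "side" or "wrist"; returns a dict with "color" (384x512x3 uint8, red, green, blue), "fx", "fy", "cx", "cy" (pixels), "D" ([k1, k2, p1, p2, k3] as OpenCV has them; the pictures are not rectified), "R" (3x3) and "t" (3): a world point X has camera coordinates R X + t. Camera axes: x right, y down, z forward; pixel columns grow to the right and rows downward; lengths in m; the calibration is good to about 2 mm. A picture is of the moment at which its call begins. There is no depth.
- arm.sign_off(): hands the job in, once; it reports no verdict.
The state is a dict: "clock": time; "joint_positions": joint angles; "qvel": joint speeds; "joint_torque": joint torques, N m; "tcp_pos": TCP position; "tool_rot": TCP orientation; "wrist_force": force on the tool from outside, world axes, zero at the start; "torque": the same for the moment, N m; "gripper_width": finger opening in m.
Only numpy, scipy, OpenCV 4.12 (cv2) and the standard library are available. Lean on these libraries where they do the work, as an engineer would, in place of code of your own. Each camera call takes 0.05 s, during which the arm holds its last target.

TASK

Turn the orange beaker over, set it mouth down over the free peg of the drying rack and let go of it. Then take the blue label holder from its wooden stand, slide it down behind the lip of the aluminium label rail on the rack with the paper label facing the rack's front edge, and push it fully home against the spring without ramming it. Finish while still holding it pressed home with the gripper, so that I can lock it; leave everything else where it is.

Things in the scene. Friction and masses are not known exactly. Their poses are not given: they have to be found in the camera images.
- beaker: Orange open beaker, round tube, 50 mm outside diameter, 90 tall, 3 wall (44 bore), 60 g, white band near the mouth. Origin: centre of the closed bottom's outer face; z axis along the beaker to the open mouth. Starts lying on the cradle, axis level 58 mm above the table, mouth pointing away from the robot (within 0.35 rad of +x).
- cradle: Fixed grey cradle, 120 mm (its x) by 75 mm, two steel rails under the beaker 16 mm either side of its middle, 39 mm at their highest; end plates 52 mm before and behind the middle, 44 mm high. Origin under its centre, x axis along the beaker towards the mouth. On the robot's left or right.
- rack: Fixed black drying rack. Origin on the table under its centre; x axis from its front edge (robot side) to the back, y to its left, z up. Deck 150 mm (x) by 310 mm (y), top 20 mm above the table. Free steel peg at x 0, y +100 mm; a like peg at x +45, y -20 mm carries the grey beaker. Near the front at x -45, y -100 mm the aluminium label rail.
- peg_foot (a point): Foot of the free peg: on its axis, at the deck's surface, 20 mm above the table. The peg is 26 mm in diameter, 60 mm tall, with a tapered top (12 mm across); the beaker goes over it until its rim stands on the deck.
- lip_mouth (a point): Middle of the label rail's upper mouth, 66.5 mm above the table; axes as the rack's. Below it an upright slot: 12 mm wide (x) between front lip and back plate, flared to about 20 at the top, 66 mm long (y) between two end blocks whose flat tops are level with this point. The holder's shoulders meet these blocks when it is home.
- spring_foot (a joint): Red sprung foot in the slot, pressed down by the holder's lower edge. 0 m when up (its top 32.5 mm below lip_mouth), grows as pressed; 2.4 N to start, 7.4 N at 0.0125 m, where the holder's shoulders meet the end blocks (fully home). It lifts the holder again when not held.
- holder: Blue upright label holder, 60 g. Origin: centre of its lower edge; x through its thickness, away from the label; y along its width; z up. Blade 60 wide, 8 thick, to z 45 (lowest 6: 54 x 6); panel 84 wide, 12 thick, z 45-75, its overhanging ends are the shoulders; grip tab 36 wide, 12 thick, z 75-100 mm. Starts in the stand, lower edge 12 mm above the table.
- label_face (a point): Centre of the white paper label (with an orange stripe) on the holder's -x face, 60 mm above its lower edge. It starts facing the robot side, within about 0.4 rad.
- stand: Fixed plywood stand, 80 mm (x) by 110 mm (y), 37 mm high, with a 11.5 mm by 64 mm slot 25 mm deep in which the holder stands. Origin under its centre. On the side opposite to the cradle.
- grey_beaker: Grey beaker of the same size, already mouth down on the rack's other peg, its top 110 mm above the table. Origin at the centre of its bottom (now on top). Leave alone.
- print: Small grey printed part on a 50 mm square foot, 46 mm tall, between the robot and the rack. Origin under its centre. Leave alone.
- scraper: Spatula 200 mm long lying near the robot on its right, 340 mm ahead and 240 mm aside (its middle, the origin). Leave alone.
- resin_jar: Grey jar with black cap, 66 mm in diameter, 130 mm tall, behind the rack on the left. Origin under its centre. Leave alone.
- build_plate: Aluminium plate 140 x 90 mm with a black block, 37 mm tall, behind on the right. Origin under its centre. Leave alone.
Not all that is in view belongs to the job. Several things have the shape of the holder; the one meant has the colours described above.

How it is judged:
On the way, in this order (a step that is already met when the one before it is completed fails the run):
1. the orange beaker stands mouth down over the free peg, let go (angle between beaker's own z axis and vertical above 3.04 rad and horizontal distance between beaker and peg_foot below 0.015 m and z of beaker in the frame of rack below 0.115 m and contact force between the fingers and beaker below 0.1 N), for 0.3 s.
2. the label holder is behind the lip, label to the front, pressed home by the gripper (value of joint spring_foot above 0.01 m and angle between holder's own z axis and vertical below 0.12 rad and z of holder in the frame of lip_mouth below -0.041 m and horizontal distance between holder and lip_mouth below 0.008 m and x of label_face in the frame of lip_mouth below -0.002 m and contact force between the fingers and holder above 2 N), for 0.3 s.
At the end, for the whole second after the job is handed in: Beaker mouth down on the deck over the free peg (within 0.1 rad, 15 mm, at most 5 mm above its seat), not touched. Holder in the rail: upright within 0.12 rad, within 8 mm of its middle, label to the front, 41 mm below the mouth, held by the fingers, foot pressed over 10 mm, at rest (all of step 1 and all of step 2 and linear speed of each of holder, beaker below 0.01 m/s); the arm keeps its last pose, push and grip.
It fails at once if a bystander is moved more than 3 cm (distance of any of print, scraper, resin_jar, build_plate from where it was at the start of the episode above 0.03 m).
It fails at once if the grey beaker is moved more than 15 mm (distance of grey_beaker from where it was at the start of the episode above 0.015 m).
It fails at once if the holder is rammed into the rack (over 60 N) (contact force between holder and rack above 60 N).
It also fails if it takes over 69 s, if anything falls off the work surface, if the arm or the gripper's body presses on something with over 40 N, if the wrist force passes 120 N, or if a joint passes its speed limit or range.

## Working session

There is one attempt and no reset: what is moved stays moved. The work goes in short steps, Python scripts to look and compute and a tool call to move; the robot and the scene stay as the last step left them, time stands still between calls to the robot, and variables do not carry over. Pictures are saved under pics/ and viewed, and the job is handed in when it is done.

Besides the shell and the picture viewer there is one more tool, called after "Request:" as a command line: name --argument value ..., lists and objects as JSON in quotes. move_arm: Moves the arm, as the interface text tells. Its arguments: {"type":"object","properties":{"offset":{"type":"array","items":{"type":"array","items":{"type":"number"}}},"rot":{"type":"array","items":{"type":"array","items":{"type":"number"}}},"claw":{"type":"array","items":{"type":"number"}},"force":{"type":"number"}},"required":["offset","rot","claw"]}

```bash
ls; mkdir -p pics; python3 - <<'E'
from bench import monitor, cams, arm
import cv2
print(monitor.sense())
for n in ["scene","side","wrist"]:
    f=cams.grab_frame(n); print(n,f["fx"],f["cx"],f["cy"],f["D"],f["R"],f["t"])
    cv2.imwrite(f"pics/{n}0.png",f["color"][:,:,::-1])
E
```

```text
pics
{'clock': 0.0, 'joint_positions': array([ 1.21306584,  0.46942189, -0.048604  ,  1.53371794,  0.02412448,
        1.14097251, -0.08229776]), 'qvel': array([-0.00184195, -0.00195031, -0.0009528 , -0.00048126,  0.00026951,
        0.00059835,  0.00064934]), 'joint_torque': array([ 5.90872332e-05, -5.07958853e+01, -8.03275360e-02, -2.36150497e+01,
       -6.14137785e-02,  3.80364410e-02,  1.65089782e-04]), 'tcp_pos': array([ 0.21779454, -0.638258  ,  0.22150247]), 'tool_rot': array([ 2.0437195 ,  0.34116285, -2.04455676]), 'wrist_force': array([-0.06016413,  0.19273398, -0.634098  ]), 'torque': array([ 0.02446903, -0.01522493,  0.00517606]), 'gripper_width': 0.08695338102439129}
scene 439.3153177392656 258.48429777371 192.95955208951406 [-0.14253187  0.          0.          0.          0.        ] [[ 0.64475551  0.76433891 -0.00873906]
 [ 0.62736625 -0.53567502 -0.56521134]
 [-0.43669431  0.35894053 -0.82489986]] [-0.26483556 -0.33374854  1.78674648]
side 387.347550761043 260.2550424664381 185.8901770595209 [-0.02064576  0.          0.          0.          0.        ] [[-0.89016814 -0.45543252 -0.0134875 ]
 [-0.30966019  0.62643223 -0.71532736]
 [ 0.33423234 -0.63258508 -0.69865933]] [0.42683488 0.27099368 1.06686808]
wrist 317.47963021867463 256.54420202982914 187.01090253665362 [0.01426659 0.         0.         0.         0.        ] [[ 0.32357271 -0.94620172 -0.00173347]
 [-0.90804169 -0.31103712  0.28056406]
 [-0.26600937 -0.08920881 -0.95983374]] [-0.6724859  -0.03427364  0.3902942 ]
```

View pics/scene0.png

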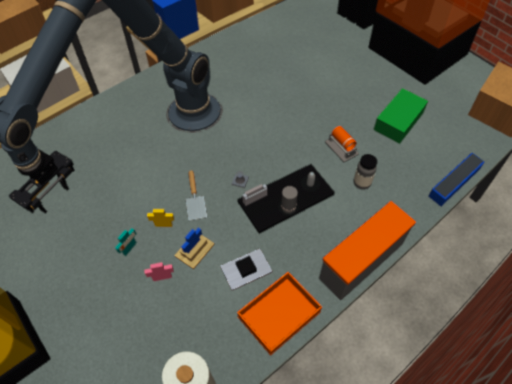

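View pics/side0.png

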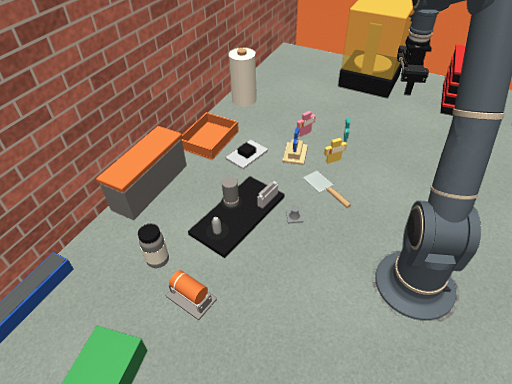

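View pics/wrist0.png

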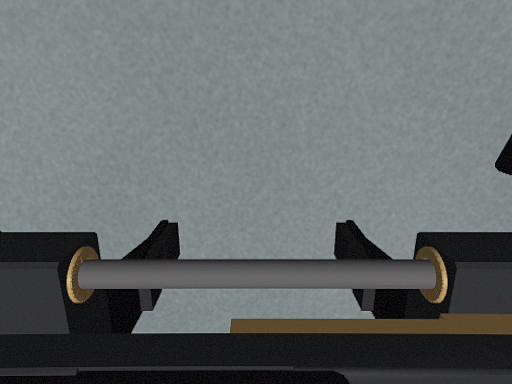

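```bash
cat > h.py <<'E'
from bench import monitor, cams, arm
import cv2, numpy as np
from scipy.spatial.transform import Rotation as Ro
def grab(n,save=None):
    f=cams.grab_frame(n)
    f["K"]=np.array([[f["fx"],0,f["cx"]],[0,f["fy"],f["cy"]],[0,0,1.]])
    f["R"]=np.array(f["R"]);f["t"]=np.array(f["t"]);f["D"]=np.array(f["D"])
    if save: cv2.imwrite(f"pics/{save}.png",f["color"][:,:,::-1])
    return f
def crop(f,u,v,w,h,s,name):
    c=f["color"][max(0,v-h):v+h,max(0,u-w):u+w,::-1]
    cv2.imwrite(f"pics/{name}.png",cv2.resize(c,None,fx=s,fy=s,interpolation=cv2.INTER_CUBIC))
def ray(f,uv):
    p=cv2.undistortPoints(np.array([[uv]],float),f["K"],f["D"])[0,0]
    d=f["R"].T@np.array([p[0],p[1],1]); return -f["R"].T@f["t"], d/np.linalg.norm(d)
def onz(f,uv,z):
    c,d=ray(f,uv); return c+d*(z-c[2])/d[2]
def tri(obs):
    A=np.zeros((3,3));b=np.zeros(3)
    rs=[ray(f,uv) for f,uv in obs]
    for c,d in rs:
        P=np.eye(3)-np.outer(d,d);A+=P;b+=P@c
    X=np.linalg.solve(A,b)
    return X,[float(np.linalg.norm((np.eye(3)-np.outer(d,d))@(X-c))) for c,d in rs]
def proj(f,X):
    return cv2.projectPoints(np.array(X,float).reshape(-1,3),cv2.Rodrigues(f["R"])[0],f["t"],f["K"],f["D"])[0][:,0]
def log():
    s=monitor.sense(); open("log.txt","a").write(repr([list(map(float,s["joint_positions"])),list(map(float,s["tcp_pos"])),list(map(float,s["tool_rot"]))])+"\n"); return s
E
python3 - <<'E'
from h import *
np.set_printoptions(precision=4,suppress=True)
s=log(); print(Ro.from_rotvec(s["tool_rot"]).as_matrix())
a=grab("scene");b=grab("side")
crop(a,345,140,40,40,8,"s_beak");crop(b,190,285,50,40,8,"d_beak")
crop(a,290,195,60,50,6,"s_rack");crop(b,245,215,70,60,5,"d_rack")
crop(a,180,240,80,45,5,"s_hold");crop(b,310,150,60,50,6,"d_hold")
print(onz(a,(345,135),.058),onz(b,(189,288),.058),onz(a,(191,238),.08),onz(b,(297,140),.08))
E
```

```text
[[-0.0005  0.3229 -0.9464]
 [ 0.0014 -0.9464 -0.3229]
 [-1.     -0.0015  0.0001]]
[0.5212 0.3309 0.058 ] [0.5247 0.3156 0.058 ] [ 0.5171 -0.3643  0.08  ] [ 0.5101 -0.3552  0.08  ]
```

View crops.

View pics/s_beak.png

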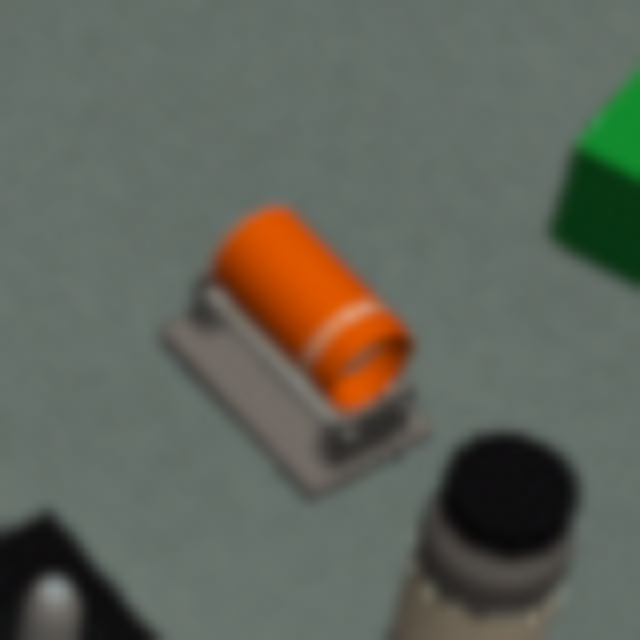

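View pics/d_beak.png

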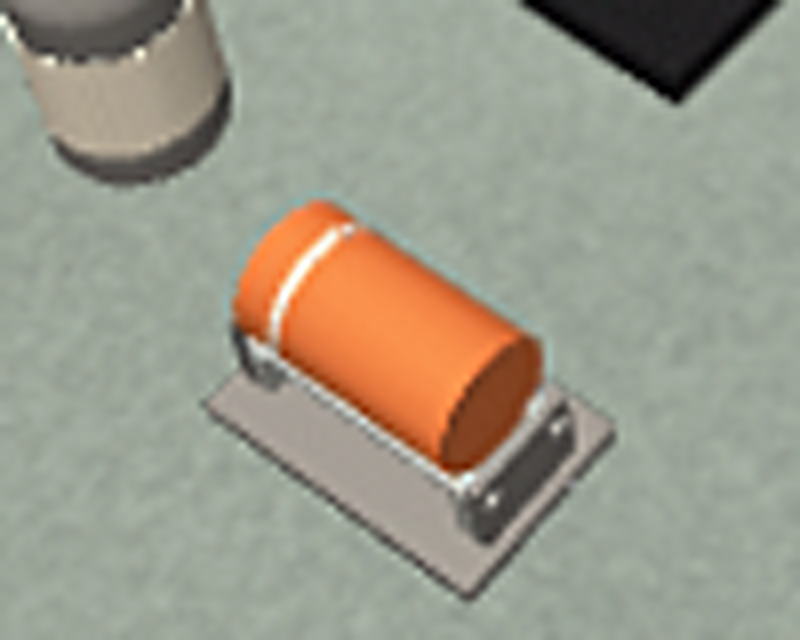

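View pics/s_rack.png

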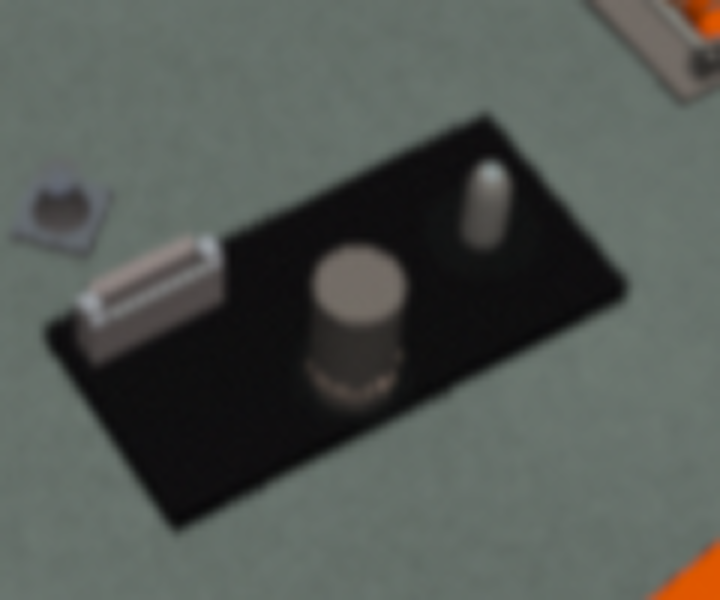

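View pics/d_rack.png

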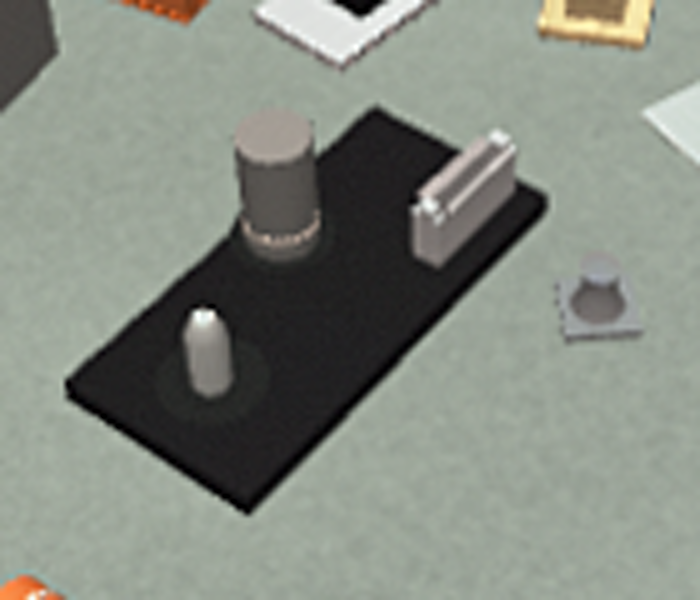

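View pics/s_hold.png

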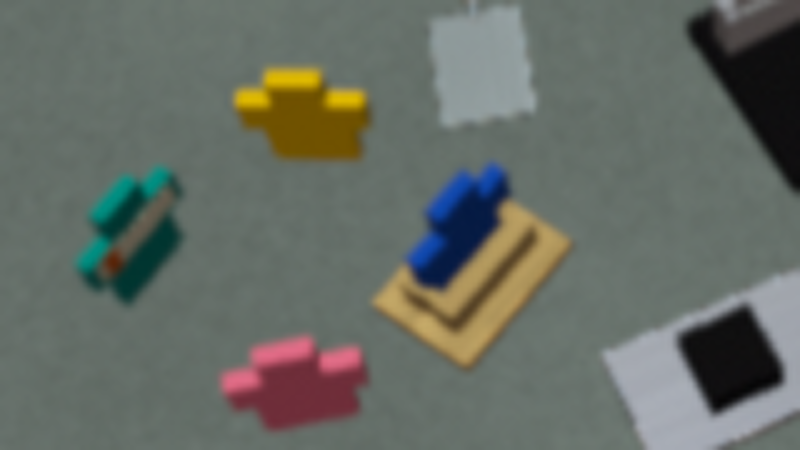

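View pics/d_hold.png

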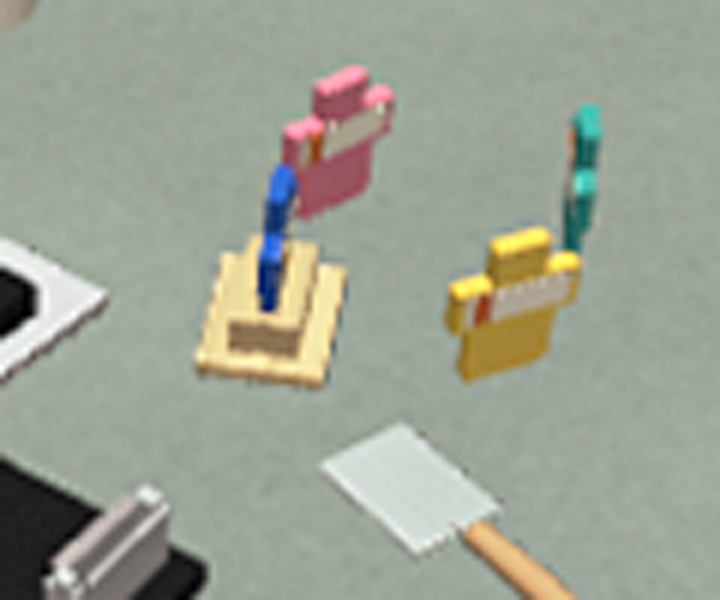

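```bash
python3 - <<'E'
from h import *
np.set_printoptions(precision=4,suppress=True)
a=grab("scene");b=grab("side")
P={}
for n,u,v in [("FR",(238,200.5),(284.2,195)),("FL",(311.2,164.2),(224.6,256)),("BL",(334.5,193.3),(188.6,231.6)),("BR",(259.3,233.3),(250.4,176.4)),
 ("pegtop",(311.8,172.2),(215.8,217.6)),("railR",(245.3,195.5),(275.4,183)),("railL",(265,186.2),(261,196.4)),
 ("greytop",(289.8,193),(230,182))]:
    X,r=tri([(a,u),(b,v)]); P[n]=X; print(n,X,np.array(r))
for n in ["FR","FL","BL","BR"]: pass
e=(P["FL"]-P["FR"]+P["BL"]-P["BR"]);print("rack yaw",np.arctan2(-e[0],e[1]),np.linalg.norm(e)/2,"c",np.mean([P[k] for k in["FR","FL","BL","BR"]],0))
e=P["railL"]-P["railR"];print("rail yaw",np.arctan2(-e[0],e[1]),np.linalg.norm(e))
bo=onz(b,(201.4,295.4),.058);mo=onz(a,(351.5,146),.058);print(bo,mo,np.linalg.norm(mo-bo),np.arctan2((mo-bo)[1],(mo-bo)[0]))
# blue mask
for f in (a,b):
    h=cv2.cvtColor(f["color"],cv2.COLOR_RGB2HSV);m=cv2.inRange(h,(105,150,60),(125,255,255));n,l,st,c=cv2.connectedComponentsWithStats(m)
    print([(st[i],c[i]) for i in range(1,n) if st[i][4]>30])
    m=cv2.inRange(h,(5,180,80),(16,255,255));n,l,st,c=cv2.connectedComponentsWithStats(m)
    print([(st[i],c[i]) for i in range(1,n) if st[i][4]>30])
# holder tab top: scene (495,175)/5+(100,195) ; side (283,175)/6+(250,100)
print(tri([(a,(199,230)),(b,(297.2,129))]))
# stand corners scene (572,242),(467,368),(375,300); side
E
```

```text
FR [ 0.4633 -0.1403  0.0117] [0.0024 0.0024]
FL [0.5146 0.1633 0.0134] [0.002 0.002]
BL [0.661  0.135  0.0135] [0.0023 0.0023]
BR [ 0.6095 -0.1692  0.0125] [0.0041 0.0041]
pegtop [0.577  0.0976 0.0837] [0.0015 0.0015]
railR [ 0.4921 -0.1293  0.0648] [0.0029 0.0029]
railL [ 0.5064 -0.0542  0.0648] [0.0026 0.0026]
greytop [ 0.6024 -0.0305  0.1077] [0.0023 0.0023]
rack yaw -0.1675201427672359 0.3082183321758803 c [ 0.5621 -0.0028  0.0128]
rail yaw -0.18819403974709265 0.07642880757367142
[0.4841 0.319  0.058 ] [0.5739 0.3097 0.058 ] 0.0903017151658393 -0.10341524226313624
[(array([ 152,    0,   46,   38, 1188], dtype=int32), array([177.7323,  14.9966])), (array([430, 162,  54,  43, 317], dtype=int32), array([450.6404, 188.7129])), (array([182, 228,  19,  24, 242], dtype=int32), array([191.0826, 239.3099]))]
[(array([384,   0,  15,   7,  54], dtype=int32), array([389.5   ,   2.1852])), (array([ 394,    0,   97,   45, 2483], dtype=int32), array([439.8453,  14.1945])), (array([498,   2,  14,  12,  76], dtype=int32), array([504.6316,   7.3421])), (array([499,  33,  13,  11,  59], dtype=int3
[... 930 characters left out ...]
 62,   54, 2551], dtype=int32), array([323.4085,  23.626 ])), (array([ 423,    1,   48,   75, 2087], dtype=int32), array([447.0618,  37.0786])), (array([352,  11,  48,   9,  62], dtype=int32), array([375.8226,  14.5   ])), (array([400,  16,  11,  29,  96], dtype=int32), array([405.2917,  29.0417])), (array([  96,  112,  142,   80, 1679], dtype=int32), array([184.8886, 145.1763])), (array([146, 126,  20,  13,  33], dtype=int32), array([153.8182, 131.0909])), (array([169, 271,  15,  16,  76], dtype=int32), array([174.4342, 277.5921])), (array([175, 274,  32,  30, 429], dtype=int32), array([191.0932, 289.4336]))]
(array([ 0.5219, -0.3456,  0.126 ]), [0.013601370559960827, 0.013601370559960954])
```

```bash
cat >> h.py <<'E'
def plan(pos,R,n=None,s=None):
    """rows (offset cm, rot) from present pose to pos,R(matrix)"""
    s=s or monitor.sense(); p0=np.array(s["tcp_pos"]);R0=Ro.from_rotvec(s["tool_rot"]);R1=Ro.from_matrix(R)
    w=(R0.inv()*R1).as_rotvec();d=np.array(pos)-p0
    m=max(np.linalg.norm(d)/.040,np.linalg.norm(w)/.12,1e-9); n=n or int(np.ceil(m))
    print("rows",n,"dist",np.linalg.norm(d),"ang",np.linalg.norm(w))
    off=[];rot=[]
    for k in range(n):
        Rk=R0*Ro.from_rotvec(w*k/n)
        off.append([round(float(x),2) for x in Rk.inv().apply(d/n)*100]);rot.append([round(float(x),3) for x in w/n])
    for k in range(0,n,5): print("offset",off[k:k+5],"rot",rot[k:k+5])
def toolR(x,y):
    x=np.array(x,float);x/=np.linalg.norm(x);y=np.array(y,float);y=y-x*(x@y);y/=np.linalg.norm(y)
    return np.stack([x,y,np.cross(x,y)],1)
E
python3 - <<'E'
from h import *
np.set_printoptions(precision=4,suppress=True)
f=grab("wrist");s=log();R=Ro.from_rotvec(s["tool_rot"]).as_matrix()
C=-f["R"].T@f["t"];print("cam in tool",R.T@(C-s["tcp_pos"]),"fwd",R.T@f["R"][2],"right",R.T@f["R"][0])
print(onz(f,(256,100),.0)-s["tcp_pos"])
plan([.46,-.42,.34],R)
E
```

```text
cam in tool [-0.1614 -0.0017 -0.077 ] fwd [ 0.9599 -0.      0.2805] right [ 0.0002  1.     -0.0006]
[ 0.0659  0.0251 -0.2224]
rows 9 dist 0.34676835642843296 ang 2.254873622441467e-16
offset [[-1.31, -1.43, -3.33], [-1.31, -1.43, -3.33], [-1.31, -1.43, -3.33], [-1.31, -1.43, -3.33], [-1.31, -1.43, -3.33]] rot [[0.0, -0.0, -0.0], [0.0, -0.0, -0.0], [0.0, -0.0, -0.0], [0.0, -0.0, -0.0], [0.0, -0.0, -0.0]]
offset [[-1.31, -1.43, -3.33], [-1.31, -1.43, -3.33], [-1.31, -1.43, -3.33], [-1.31, -1.43, -3.33]] rot [[0.0, -0.0, -0.0], [0.0, -0.0, -0.0], [0.0, -0.0, -0.0], [0.0, -0.0, -0.0]]
```

Request:
move_arm --offset '[[-1.3, -1.4, -3.3], [-1.3, -1.4, -3.3], [-1.3, -1.4, -3.3], [-1.3, -1.4, -3.3], [-1.3, -1.4, -3.3]]' --rot '[[0, 0, 0], [0, 0, 0], [0, 0, 0], [0, 0, 0], [0, 0, 0]]' --claw '[-1, -1, -1, -1, -1]'

```text
clock: 0.82
tcp_pos: [0.3526, -0.518, 0.2883]
tool_rot: [2.044, 0.339, -2.043]
wrist_force: [1.2, 0.5, -0.3]
gripper_width: 0.0868
```

Request:
move_arm --offset '[[-1.3, -1.4, -3.3], [-1.3, -1.4, -3.3], [-1.3, -1.4, -3.3], [-1.3, -1.4, -3.3], [0, 0, 0]]' --rot '[[0, 0, 0], [0, 0, 0], [0, 0, 0], [0, 0, 0], [0, 0, 0]]' --claw '[-1, -1, -1, -1, -1]'

```text
clock: 1.23
tcp_pos: [0.4667, -0.4163, 0.3429]
tool_rot: [2.044, 0.351, -2.026]
wrist_force: [0.3, 1.1, -0.5]
gripper_width: 0.0868
```

```bash
python3 - <<'E'
from h import *
np.set_printoptions(precision=4,suppress=True)
s=log();print(s["joint_positions"],s["tcp_pos"],s["clock"])
f=grab("wrist","w1")
print(proj(f,[[.515,-.36,.1],[.562,-.003,.02]]))
E
```

```text
[ 0.7911  0.3161 -0.1704  1.4883  0.048   1.3352 -0.6104] [ 0.4667 -0.4163  0.3429] 1.2333
[[227.6644 106.5951]
 [-14.2805 -25.1543]]
```

View pics/w1.png

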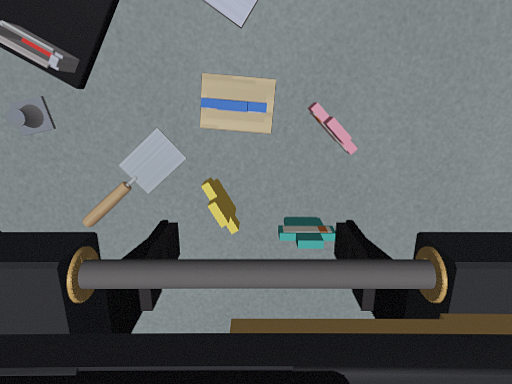

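```bash
python3 - <<'E'
from h import *
f=grab("wrist"); crop(f,238,102,50,40,8,"w1c")
E
```

```text
(no output)
```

View pics/w1c.png

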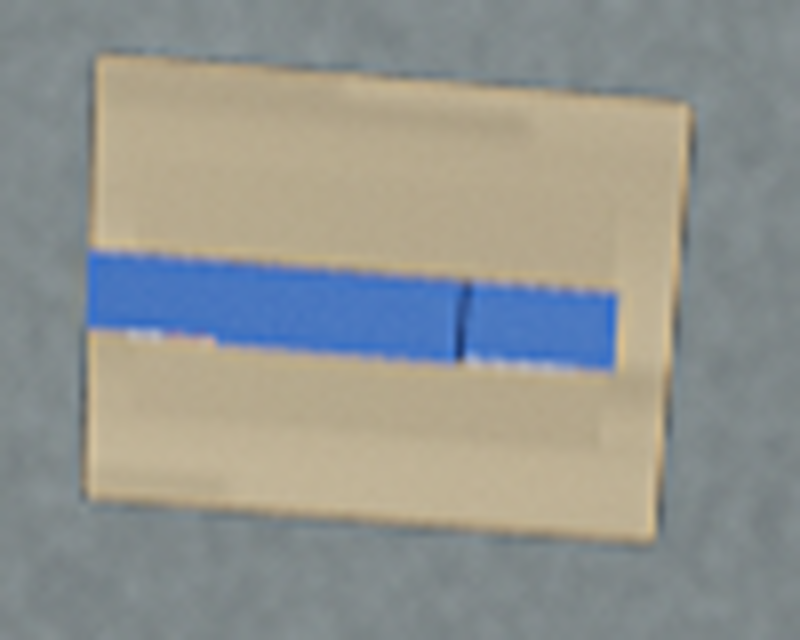

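```bash
python3 - <<'E'
from h import *
np.set_printoptions(precision=4,suppress=True)
f=grab("wrist"); o=np.array([188,62])
def q(x,y,z): return onz(f,o+np.array([x+.5,y+.5])/8-.5,z)
fl=q(215,343,.112);fr=q(461,361,.112);br=q(467,284,.112)
bl=fl+br-fr
print(fl,fr,br,"w",np.linalg.norm(fl-fr),"t",np.linalg.norm(br-fr),"c",(fl+br)/2); e=fl-fr;print("yaw",np.arctan2(-e[0],e[1]))
# shoulder right end z=.087
a=q(615,295,.087);b=q(614,368,.087);print("shoulder",a,b,(a+b)/2,np.linalg.norm(a-b))
# left shoulder end
a2=q(88,255,.087);b2=q(88,328,.087);print((a2+b2)/2,np.linalg.norm((a+b-a2-b2)/2),"mid",(a+b+a2+b2)/4); e=(a2+b2-a-b);print("yaw",np.arctan2(-e[0],e[1]))
for x,y in [(97,57),(692,104),(655,540),(88,498)]: print(q(x,y,.012),end=' ')
S=np.mean([q(x,y,.012) for x,y in [(97,57),(692,104),(655,540),(88,498)]],0);print("stand c",S)
E
```

```text
[ 0.5052 -0.3522  0.112 ] [ 0.5148 -0.3875  0.112 ] [ 0.5255 -0.3848  0.112 ] w 0.03657108461938862 t 0.01104388448624889 c [ 0.5154 -0.3685  0.112 ]
yaw 0.263501418199533
shoulder [ 0.5311 -0.4067  0.087 ] [ 0.5206 -0.4102  0.087 ] [ 0.5258 -0.4085  0.087 ] 0.011118999875063033
[ 0.5044 -0.3283  0.087 ] 0.08293730223439921 mid [ 0.5151 -0.3684  0.087 ]
yaw 0.2611452576324881
[ 0.5391 -0.3064  0.012 ] [ 0.5669 -0.4108  0.012 ] [ 0.4911 -0.431   0.012 ] [ 0.4632 -0.3267  0.012 ] stand c [ 0.5151 -0.3687  0.012 ]
```

```bash
python3 - <<'E'
from h import *
plan([.46,.04,.36],toolR([0,0,-1],[np.cos(1.47),np.sin(1.47),0]))
E
```

```text
rows 23 dist 0.4641924617121597 ang 2.7113997046200384
offset [[-0.09, -1.91, -0.66], [-0.09, -1.81, -0.88], [-0.09, -1.7, -1.09], [-0.09, -1.56, -1.28], [-0.09, -1.4, -1.45]] rot [[-0.118, 0.0, 0.0], [-0.118, 0.0, 0.0], [-0.118, 0.0, 0.0], [-0.118, 0.0, 0.0], [-0.118, 0.0, 0.0]]
offset [[-0.09, -1.22, -1.61], [-0.09, -1.02, -1.74], [-0.09, -0.81, -1.85], [-0.09, -0.59, -1.93], [-0.09, -0.35, -1.98]] rot [[-0.118, 0.0, 0.0], [-0.118, 0.0, 0.0], [-0.118, 0.0, 0.0], [-0.118, 0.0, 0.0], [-0.118, 0.0, 0.0]]
offset [[-0.09, -0.12, -2.01], [-0.09, 0.12, -2.01], [-0.09, 0.36, -1.98], [-0.09, 0.59, -1.93], [-0.09, 0.81, -1.85]] rot [[-0.118, 0.0, 0.0], [-0.118, 0.0, 0.0], [-0.118, 0.0, 0.0], [-0.118, 0.0, 0.0], [-0.118, 0.0, 0.0]]
offset [[-0.09, 1.02, -1.74], [-0.09, 1.22, -1.61], [-0.09, 1.4, -1.45], [-0.09, 1.56, -1.28], [-0.09, 1.7, -1.09]] rot [[-0.118, 0.0, 0.0], [-0.118, 0.0, 0.0], [-0.118, 0.0, 0.0], [-0.118, 0.0, 0.0], [-0.118, 0.0, 0.0]]
offset [[-0.09, 1.81, -0.88], [-0.09, 1.91, -0.66], [-0.09, 1.97, -0.43]] rot [[-0.118, 0.0, 0.0], [-0.118, 0.0, 0.0], [-0.118, 0.0, 0.0]]
```

Request:
move_arm --offset '[[-0.1, -1.9, -0.7], [-0.1, -1.8, -0.9], [-0.1, -1.7, -1.1], [-0.1, -1.6, -1.3], [-0.1, -1.4, -1.5]]' --rot '[[-0.118, 0, 0], [-0.118, 0, 0], [-0.118, 0, 0], [-0.118, 0, 0], [-0.118, 0, 0]]' --claw '[-1, -1, -1, -1, -1]'

```text
clock: 1.8
tcp_pos: [0.4579, -0.3229, 0.3438]
tool_rot: [1.669, 0.829, -1.672]
wrist_force: [0.7, 0.5, 0.3]
gripper_width: 0.0867
```

Request:
move_arm --offset '[[-0.1, -1.2, -1.6], [-0.1, -1.0, -1.7], [-0.1, -0.8, -1.9], [-0.1, -0.6, -1.9], [-0.1, -0.4, -2.0]]' --rot '[[-0.118, 0, 0], [-0.118, 0, 0], [-0.118, 0, 0], [-0.118, 0, 0], [-0.118, 0, 0]]' --claw '[-1, -1, -1, -1, -1]'

```text
clock: 2.22
tcp_pos: [0.4584, -0.2224, 0.3489]
tool_rot: [1.253, 1.181, -1.255]
wrist_force: [0.5, -0.5, 0.3]
gripper_width: 0.0869
```

Request:
move_arm --offset '[[-0.1, -0.1, -2.0], [-0.1, 0.1, -2.0], [-0.1, 0.4, -2.0], [-0.1, 0.6, -1.9], [-0.1, 0.8, -1.9]]' --rot '[[-0.118, 0, 0], [-0.118, 0, 0], [-0.118, 0, 0], [-0.118, 0, 0], [-0.118, 0, 0]]' --claw '[-1, -1, -1, -1, -1]'

```text
clock: 2.63
tcp_pos: [0.4595, -0.1216, 0.354]
tool_rot: [0.81, 1.415, -0.812]
wrist_force: [-0.5, 0.7, 0.9]
gripper_width: 0.0871
```

Request:
move_arm --offset '[[-0.1, 1.0, -1.7], [-0.1, 1.2, -1.6], [-0.1, 1.4, -1.5], [-0.1, 1.6, -1.3], [-0.1, 1.7, -1.1]]' --rot '[[-0.118, 0, 0], [-0.118, 0, 0], [-0.118, 0, 0], [-0.118, 0, 0], [-0.118, 0, 0]]' --claw '[-1, -1, -1, -1, -1]'

```text
clock: 3.05
tcp_pos: [0.4597, -0.0204, 0.3591]
tool_rot: [0.353, 1.542, -0.354]
wrist_force: [-0.0, -0.5, 0.0]
gripper_width: 0.087
```

Request:
move_arm --offset '[[-0.1, 1.8, -0.9], [-0.1, 1.9, -0.7], [-0.1, 2.0, -0.4], [0, 0, 0]]' --rot '[[-0.118, 0, 0], [-0.118, 0, 0], [-0.118, 0, 0], [0, 0, 0]]' --claw '[-1, -1, -1, -1]'

```text
clock: 3.38
tcp_pos: [0.4597, 0.044, 0.3626]
tool_rot: [0.074, 1.569, -0.072]
wrist_force: [0.1, 0.7, 0.4]
gripper_width: 0.0871
```

```bash
python3 - <<'E'
from h import *
np.set_printoptions(precision=4,suppress=True)
s=log();print(s["joint_positions"],s["tcp_pos"],s["clock"])
f=grab("wrist","w2")
E
```

```text
[ 0.5287  0.0575 -0.7378  1.773   0.0386  1.3258  1.2607] [0.4597 0.044  0.3626] 3.3833
```

View pics/w2.png

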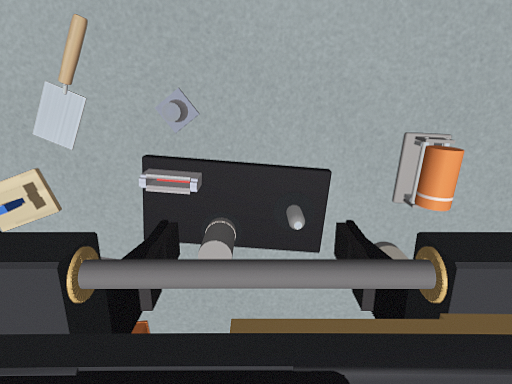

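```bash
python3 - <<'E'
from h import *
f=grab("wrist"); np.save("w2.npy",f,allow_pickle=True)
crop(f,430,172,45,45,8,"w2b"); crop(f,170,180,45,30,8,"w2r"); crop(f,290,210,50,40,8,"w2p")
E
```

```text
(no output)
```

View pics/w2b.png

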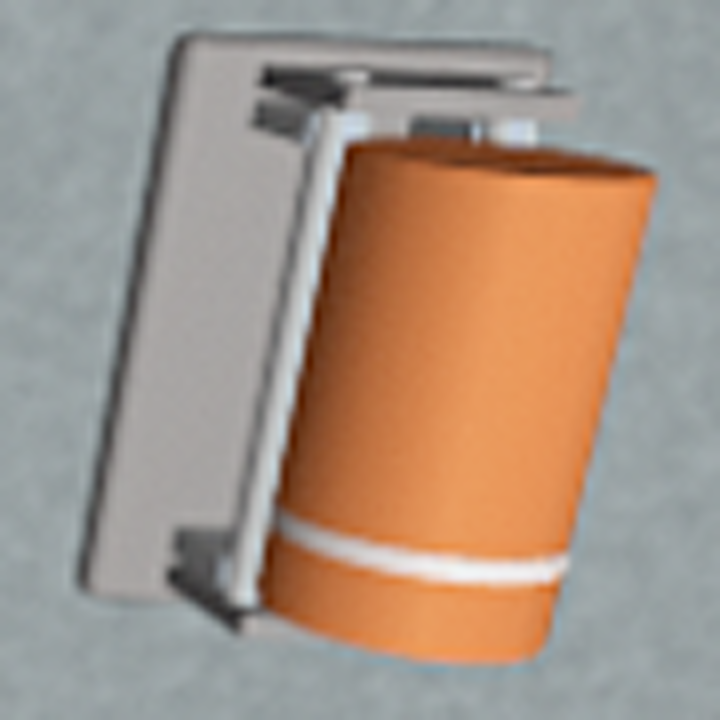

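View pics/w2r.png

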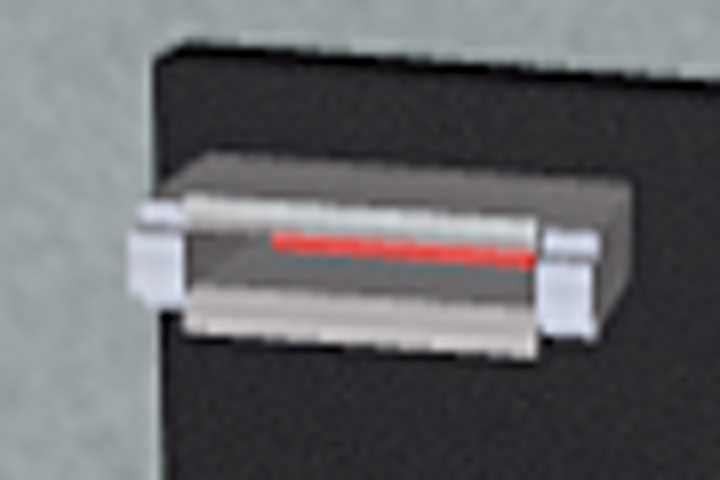

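View pics/w2p.png

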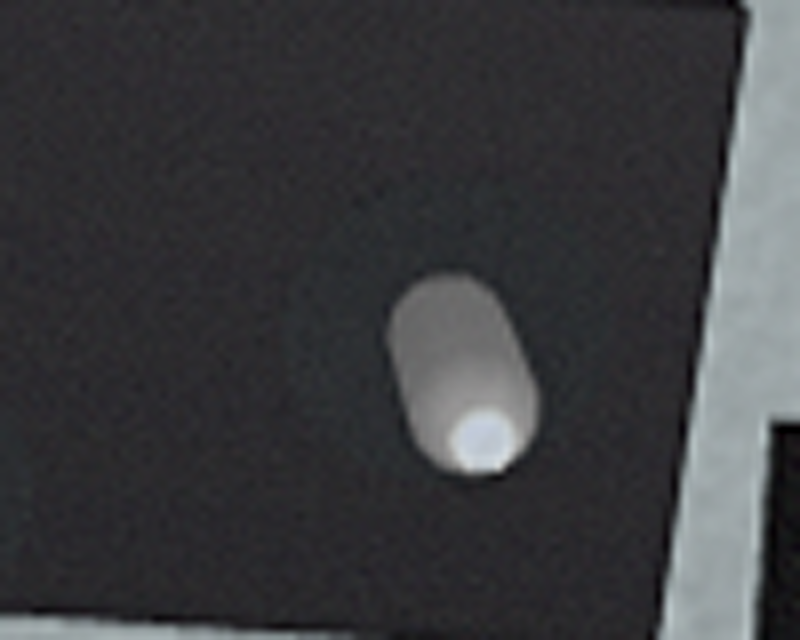

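```bash
python3 - <<'E'
from h import *
np.set_printoptions(precision=4,suppress=True)
f=np.load("w2.npy",allow_pickle=True).item()
b=grab("side");a=grab("scene")
def px(o,x,y): return np.array(o)+np.array([x+.5,y+.5])/8-.5
B=lambda x,y,z: onz(f,px((385,127),x,y),z)
bo=B(498,160,.058);mo=B(405,632,.058);d=mo-bo
print("beaker bottom",bo,"mouth",mo,np.linalg.norm(d),np.arctan2(d[1],d[0]))
print("tri bottom",tri([(f,px((385,127),498,160)),(b,(201.4,295.4))]))
print("tri mouth",tri([(f,px((385,127),405,632)),(a,(351.5,146))]))
P=lambda x,y,z: onz(f,px((240,170),x,y),z)
pt=P(484,440,.080);pf=P(449,335,.02)
print("peg top",pt,"foot",pf, "tri",tri([(f,px((240,170),484,440)),(b,(215.8,217.6)),(a,(311.8,172.2))]))
r=[onz(f,px((125,150),x,y),.0665) for x,y in [(183,228),(183,305),(540,258),(540,338)]]
print(np.array(r)); c=np.mean(r,0);e=r[0]+r[1]-r[2]-r[3];print("rail",c,np.linalg.norm(e)/2,np.arctan2(e[0],-e[1]))
r=[onz(f,px((125,150),x,y),.0665) for x,y in [(187,200),(187,330),(537,218),(537,355)]]
print(np.array(r),np.mean(r,0))
print("rail tri L/R", tri([(f,px((125,150),570,290)),(b,(261,196.4)),(a,(265,186.2))]),tri([(f,px((125,150),157,265)),(b,(275.4,183)),(a,(245.3,195.5))]))
# deck front corners z=.02
for u in [(143.5,157),(330,170.5)]: print(onz(f,u,.02))
print("FR crop",onz(f,px((125,150),160,55),.02), "FL",onz(f,px((240,170),747,10),.02),"BL",onz(f,px((240,170),655,632),.02))
E
```

```text
beaker bottom [0.484 0.321 0.058] mouth [0.575  0.3096 0.058 ] 0.09172429863343459 -0.12456896665969318
tri bottom (array([0.4834, 0.3199, 0.0599]), [0.00013330079135760517, 0.0001333007913577562])
tri mouth (array([0.5745, 0.3089, 0.0592]), [6.984107237588137e-05, 6.98410723757956e-05])
peg top [0.5769 0.0976 0.08  ] foot [0.5785 0.098  0.02  ] tri (array([0.5765, 0.0975, 0.0832]), [0.0009632517640149083, 0.001245944439028038, 0.0019521631218661966])
[[ 0.4861 -0.1224  0.0665]
 [ 0.5008 -0.1253  0.0665]
 [ 0.4983 -0.0574  0.0665]
 [ 0.5137 -0.0598  0.0665]]
rail [ 0.4997 -0.0912  0.0665] 0.06644433733009508 -0.19025200814172555
[[ 0.4809 -0.1206  0.0665]
 [ 0.5057 -0.1255  0.0665]
 [ 0.4906 -0.0567  0.0665]
 [ 0.517  -0.0609  0.0665]] [ 0.4985 -0.0909  0.0665]
rail tri L/R (array([ 0.506 , -0.0538,  0.0645]), [0.0007595197316254498, 0.0026317439480445207, 0.0025899347022880427]) (array([ 0.4924, -0.1293,  0.0649]), [0.0005682348614006069, 0.003143162580355874, 0.002642530795743929])
[ 0.4615 -0.1395  0.02  ]
[0.5131 0.158  0.02  ]
FR crop [ 0.4608 -0.1376  0.02  ] FL [0.5141 0.1627 0.02  ] BL [0.6521 0.1384 0.02  ]
```

```bash
cat >> h.py <<'E'
bo=np.array([.4837,.3203,.0585]);byaw=-.12
ax=np.array([np.cos(byaw),np.sin(byaw),0])
lat=np.array([-np.sin(byaw),np.cos(byaw),0])
def gpose(back=0,s=.035,phi=np.pi/4):
    x=ax*np.cos(phi)+np.array([0,0,-np.sin(phi)]); R=toolR(x,lat)
    return bo+s*ax+x*(.019-back),R
E
python3 - <<'E'
from h import *
p,R=gpose(.14);print(p)
plan(p,R)
E
```

```text
[0.43350367 0.32635264 0.14405992]
rows 10 dist 0.36152333970898115 ang 0.7862547602730091
offset [[2.18, 2.83, -0.56], [2.13, 2.83, -0.73], [2.06, 2.83, -0.9], [1.98, 2.83, -1.07], [1.89, 2.83, -1.22]] rot [[0.002, -0.079, -0.001], [0.002, -0.079, -0.001], [0.002, -0.079, -0.001], [0.002, -0.079, -0.001], [0.002, -0.079, -0.001]]
offset [[1.79, 2.83, -1.37], [1.67, 2.83, -1.51], [1.54, 2.83, -1.64], [1.41, 2.82, -1.76], [1.26, 2.82, -1.87]] rot [[0.002, -0.079, -0.001], [0.002, -0.079, -0.001], [0.002, -0.079, -0.001], [0.002, -0.079, -0.001], [0.002, -0.079, -0.001]]
```

Request:
move_arm --offset '[[2.2, 2.8, -0.6], [2.1, 2.8, -0.7], [2.1, 2.8, -0.9], [2.0, 2.8, -1.1], [1.9, 2.8, -1.2]]' --rot '[[0.002, -0.079, 0], [0.002, -0.079, 0], [0.002, -0.079, 0], [0.002, -0.079, 0], [0.002, -0.079, 0]]' --claw '[-1, -1, -1, -1, -1]'

```text
clock: 4.0
tcp_pos: [0.446, 0.1753, 0.2573]
tool_rot: [0.065, 1.192, -0.1]
wrist_force: [0.4, -0.7, 0.0]
gripper_width: 0.0872
```

Request:
move_arm --offset '[[1.8, 2.8, -1.4], [1.7, 2.8, -1.5], [1.5, 2.8, -1.6], [1.4, 2.8, -1.8], [1.3, 2.8, -1.9]]' --rot '[[0.002, -0.079, 0], [0.002, -0.079, 0], [0.002, -0.079, 0], [0.002, -0.079, 0], [0.002, -0.079, 0]]' --claw '[-1, -1, -1, -1, -1]'

```text
clock: 4.42
tcp_pos: [0.4357, 0.2463, 0.1931]
tool_rot: [0.04, 0.979, -0.143]
wrist_force: [-0.9, -1.4, 0.4]
gripper_width: 0.087
```

```bash
python3 - <<'E'
from h import *
np.set_printoptions(precision=4,suppress=True)
s=log();print(s["joint_positions"],s["tcp_pos"],s["clock"])
f=grab("wrist","w3")
p,R=gpose(.14);print(p);plan(p,R)
p,R=gpose(.0);print(p);plan(p,R)
E
```

```text
[-0.0295  0.211  -0.9763  2.2304  1.0573  0.8467 -0.2929] [0.4357 0.2463 0.1931] 4.4167
[0.4335 0.3264 0.1441]
rows 3 dist 0.08777882067910163 ang 0.20193812775680647
offset [[1.06, 2.54, -1.0], [1.01, 2.52, -1.08], [0.96, 2.51, -1.16]] rot [[0.004, -0.067, 0.009], [0.004, -0.067, 0.009], [0.004, -0.067, 0.009]]
[0.5318 0.3145 0.0451]
rows 5 dist 0.18687139966464086 ang 0.20193812775680647
offset [[3.38, 1.6, -0.05], [3.38, 1.58, -0.18], [3.38, 1.56, -0.32], [3.37, 1.54, -0.46], [3.36, 1.52, -0.6]] rot [[0.002, -0.04, 0.006], [0.002, -0.04, 0.006], [0.002, -0.04, 0.006], [0.002, -0.04, 0.006], [0.002, -0.04, 0.006]]
```

View pics/w3.png

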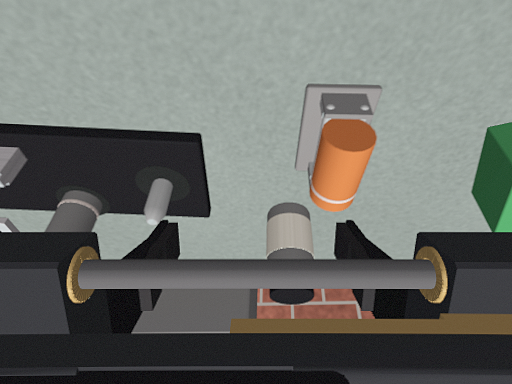

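```bash
python3 - <<'E'
from h import *
p,R=gpose(.08);print(p);plan(p,R,5)
E
```

```text
[0.47562498 0.32127368 0.10163351]
rows 5 dist 0.12070225792486315 ang 0.20193812775680647
offset [[1.81, 1.55, -0.36], [1.8, 1.54, -0.44], [1.79, 1.53, -0.51], [1.78, 1.52, -0.59], [1.76, 1.51, -0.66]] rot [[0.002, -0.04, 0.006], [0.002, -0.04, 0.006], [0.002, -0.04, 0.006], [0.002, -0.04, 0.006], [0.002, -0.04, 0.006]]
```

Request:
move_arm --offset '[[1.8, 1.5, -0.4], [1.8, 1.5, -0.4], [1.8, 1.5, -0.5], [1.8, 1.5, -0.6], [1.8, 1.5, -0.7]]' --rot '[[0.002, -0.04, 0.006], [0.002, -0.04, 0.006], [0.002, -0.04, 0.006], [0.002, -0.04, 0.006], [0.002, -0.04, 0.006]]' --claw '[-1, -1, -1, -1, -1]'

```text
clock: 4.88
tcp_pos: [0.4805, 0.3148, 0.1038]
tool_rot: [0.047, 0.78, -0.12]
wrist_force: [1.1, 0.5, 0.3]
gripper_width: 0.0872
```

```bash
python3 - <<'E'
from h import *
np.set_printoptions(precision=4,suppress=True)
s=log();print(s["joint_positions"],s["tcp_pos"],s["clock"])
f=grab("wrist","w4");print(proj(f,[bo,bo+.09*ax]))
p,R=gpose(.08);print(p);plan(p,R)
E
```

```text
[-0.3616  0.5532 -0.8134  2.2384  1.5962  1.0888 -0.874 ] [0.4805 0.3148 0.1038] 4.8833
[[263.4202 172.3429]
 [261.9774 224.989 ]]
[0.4756 0.3213 0.1016]
rows 1 dist 0.00677497652378508 ang 0.005726229897257133
offset [[-0.52, 0.43, -0.06]] rot [[0.001, -0.003, 0.005]]
```

View pics/w4.png

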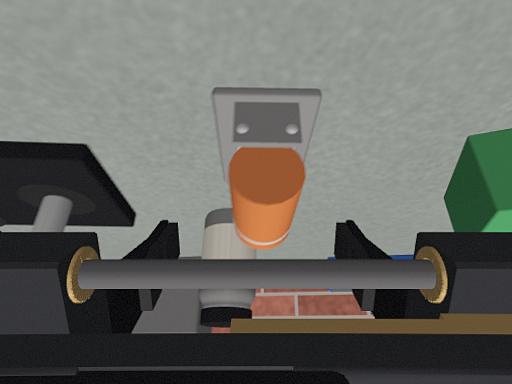

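```bash
sed -i 's/bo=np.array(\[.4837,.3203,.0585\])/bo=np.array([.4837,.3218,.0585])/' h.py; python3 - <<'E'
from h import *
p,R=gpose(.0);print(p);plan(p,R,4)
E
```

```text
[0.53178671 0.31600174 0.04506497]
rows 4 dist 0.07492603593303508 ang 0.005726229897257133
offset [[1.87, 0.15, -0.01], [1.87, 0.15, -0.01], [1.87, 0.15, -0.01], [1.87, 0.15, -0.02]] rot [[0.0, -0.001, 0.001], [0.0, -0.001, 0.001], [0.0, -0.001, 0.001], [0.0, -0.001, 0.001]]
```

Request:
move_arm --offset '[[1.2, 0.4, 0], [1.9, 0.2, 0], [1.9, 0, 0], [1.9, 0, 0], [0.5, 0, 0]]' --rot '[[0, 0, 0.003], [0, 0, 0.002], [0, 0, 0], [0, 0, 0], [0, 0, 0]]' --claw '[-1, -1, -1, -1, -1]'

```text
clock: 5.35
tcp_pos: [0.5342, 0.3118, 0.051]
tool_rot: [0.048, 0.783, -0.12]
wrist_force: [0.8, 0.1, 0.4]
gripper_width: 0.0872
```

```bash
python3 - <<'E'
from h import *
np.set_printoptions(precision=4,suppress=True)
s=log();print(s["joint_positions"],s["tcp_pos"],s["clock"])
f=grab("wrist","w5");f=grab("side");crop(f,200,285,60,50,6,"d5")
p,R=gpose(.0);print(p);plan(p,R)
E
```

```text
[-0.3367  0.6837 -0.7331  2.1858  1.7532  1.0694 -0.9106] [0.5342 0.3118 0.051 ] 5.35
[0.5318 0.316  0.0451]
rows 1 dist 0.007586808666016356 ang 0.003116042645137073
offset [[0.41, 0.25, -0.58]] rot [[-0.002, 0.001, 0.002]]
```

View pics/w5.png

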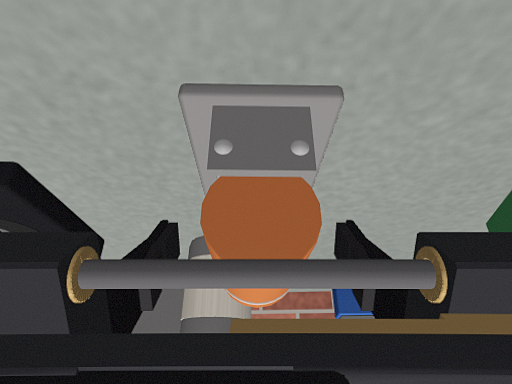

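View pics/d5.png

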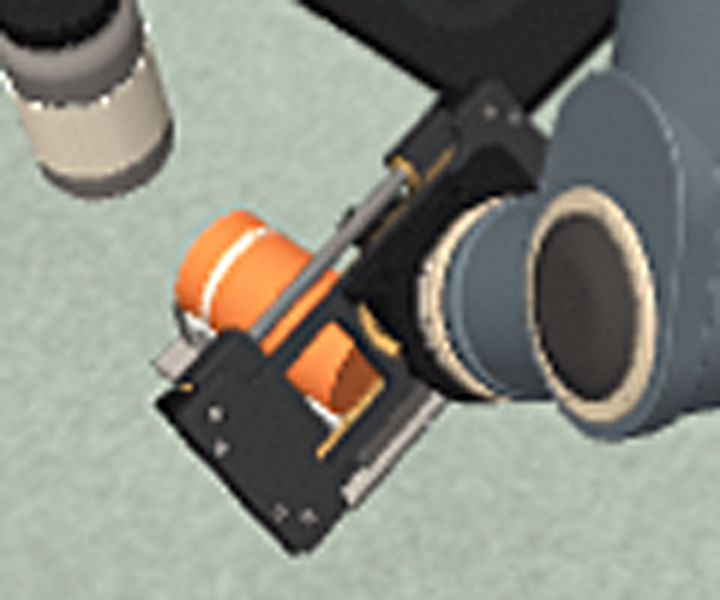

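Request:
move_arm --offset '[[0.4, 0.3, -0.6], [0, 0, 0], [0, 0, 0], [0, 0, 0], [0, 0, 0]]' --rot '[[0, 0, 0], [0, 0, 0], [0, 0, 0], [0, 0, 0], [0, 0, 0]]' --claw '[-1, -1, 0.2, 0.4, 0.4]' --force 20

```text
clock: 5.87
tcp_pos: [0.5304, 0.3192, 0.0462]
tool_rot: [0.048, 0.781, -0.111]
wrist_force: [-0.2, -0.1, 0.1]
gripper_width: 0.0739
```

Request:
move_arm --offset '[[0, 0, 0], [0, 0, 0], [0, 0, 0], [0, 0, 0]]' --rot '[[0, 0, 0], [0, 0, 0], [0, 0, 0], [0, 0, 0]]' --claw '[1, 1, 1, 1]' --force 20

```text
clock: 6.2
tcp_pos: [0.5303, 0.3135, 0.0455]
tool_rot: [0.045, 0.78, -0.122]
wrist_force: [-6.8, -8.3, 7.5]
gripper_width: 0.0502
```

```bash
python3 - <<'E'
from h import *
np.set_printoptions(precision=4,suppress=True)
s=log();print(s)
f=grab("wrist","w6")
p,R=gpose(.0);print(p);plan(p,R)
E
```

```text
{'clock': 6.2, 'joint_positions': array([-0.3491,  0.6971, -0.7317,  2.1884,  1.7583,  1.0854, -0.9265]), 'qvel': array([ 0.0022, -0.0029, -0.0013,  0.0073,  0.0157, -0.006 , -0.004 ]), 'joint_torque': array([ -2.2446, -40.3135,  -9.4285, -13.8068,   2.9428,  -0.3156,
         0.1357]), 'tcp_pos': array([0.5303, 0.3135, 0.0455]), 'tool_rot': array([ 0.0445,  0.7805, -0.1223]), 'wrist_force': array([-6.7749, -8.2793,  7.493 ]), 'torque': array([-1.3478,  0.4904, -1.6465]), 'gripper_width': 0.05015962997803026}
[0.5318 0.316  0.0451]
rows 1 dist 0.002926226469478664 ang 0.00931296321712562
offset [[0.11, 0.27, 0.05]] rot [[-0.001, 0.004, 0.008]]
```

View pics/w6.png

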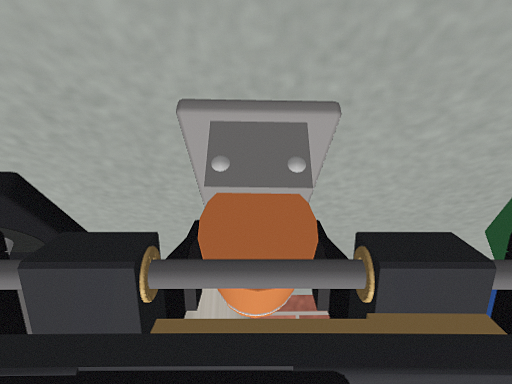

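```bash
cat > kin.py <<'E'
import numpy as np, itertools
from scipy.spatial.transform import Rotation as Ro
from scipy.optimize import least_squares
D=[eval(l) for l in open("log.txt")]
def Rz(a): c,s=np.cos(a),np.sin(a); return np.array([[c,-s,0],[s,c,0],[0,0,1.]])
def Ry(a): c,s=np.cos(a),np.sin(a); return np.array([[c,0,s],[0,1,0],[-s,0,c]])
S=-1
def fk(q,p):
    h,L1,a1,L2,a2,L3,a3,r7=p[:8]; d=p[8:15] if len(p)>8 else np.zeros(7)
    q=np.array(q)
    R=Rz(S*q[0]+ (p[8] if len(p)>8 else 0)); x=np.array([0,0,h]);
    R=R@Ry(q[1]); x=x+R@np.array([0,0,L1]); R=R@Rz(S*q[2]); x=x+R@np.array([a1,0,0])
    R=R@Ry(q[3]); x=x+R@np.array([a2,0,L2]); R=R@Rz(S*q[4])
    R=R@Ry(q[5]); x=x+R@np.array([a3,0,L3]); R=R@Rz(S*q[6]+r7)
    # tool x = z ; tool y = x ; tool z= y
    return x,np.stack([R[:,2],R[:,0],R[:,1]],1)
def res(p):
    r=[]
    for q,t,w in D:
        x,R=fk(q,p); r+=list((x-np.array(t))*10); r+=list(((R-Ro.from_rotvec(w).as_matrix())).ravel())
    return r
if __name__=="__main__":
    best=None
    for r7 in [0,1.57,3.14,-1.57]:
        o=least_squares(res,[.3,.4,0,.4,0,.25,0,r7,0],loss='linear',max_nfev=500)
        if best is None or o.cost<best.cost: best=o
    print(len(D),best.cost,best.x); np.save("kp.npy",best.x)
    print(np.abs(np.array(res(best.x)).reshape(-1,12)).max(1))
E
python3 kin.py
```

```text
8 0.013136743272379495 [ 1.92836169e-01  5.77193534e-01 -5.50729685e-03  4.67430910e-01
 -1.89979437e-03  2.95009713e-01  6.79621714e-03 -3.19559294e+00
 -6.22121793e-02]
[0.00778284 0.00778259 0.02665227 0.06301395 0.04696661 0.0436372
 0.0434965  0.04358125]
```

```bash
cat > kin2.py <<'E'
from kin import *
def fk(q,p):
    h,L1,a1,b1,L2,a2,b2,L3,a3,b3=p[:10]; q=np.array(q)*np.array([-1,1,-1,1,-1,1,-1])+p[10:17]
    R=Rz(q[0]); x=np.array([0,0,h]);
    R=R@Ry(q[1]); x=x+R@np.array([0,0,L1]); R=R@Rz(q[2]); x=x+R@np.array([a1,b1,0])
    R=R@Ry(q[3]); x=x+R@np.array([a2,b2,L2]); R=R@Rz(q[4])
    R=R@Ry(q[5]); x=x+R@np.array([a3,b3,L3]); R=R@Rz(q[6])
    return x,np.stack([R[:,2],R[:,0],R[:,1]],1)
def res(p):
    r=[]
    for q,t,w in D:
        x,R=fk(q,p); r+=list((x-np.array(t))*10); r+=list(((R-Ro.from_rotvec(w).as_matrix())).ravel())
    return r+list((p[10:16])*.01)
def fit():
    o=least_squares(res,[.19,.58,0,0,.467,0,0,.295,0,0]+[0]*6+[-3.19]); return o
LO=np.array([-2.59,-.33,-1.39,.1,-1.04,.21,-2.66]);HI=np.array([2.59,1.99,1.29,2.45,4.18,1.99,2.66])
def ik(p,pos,R,q0,reg=.02):
    f=lambda q:(lambda x,M:np.r_[(x-pos)*10,(M-R).ravel(),reg*(q-q0)])(*fk(q,p))
    o=least_squares(f,np.clip(q0,LO+.01,HI-.01),bounds=(LO,HI)); x,M=fk(o.x,p)
    return o.x,np.linalg.norm(x-pos),np.linalg.norm(M-R)
if __name__=="__main__":
    o=fit();print(o.cost,np.round(o.x,4)); np.save("kp.npy",o.x)
    print(np.abs(np.array(res(o.x))[:12*len(D)].reshape(-1,12)).max(1))
E
python3 kin2.py
```

```text
0.0014501456829922972 [ 2.05600e-01  5.87000e-01 -2.16000e-02  1.93649e+01  4.71400e-01
  1.39000e-02 -1.93847e+01  3.03200e-01 -8.00000e-04 -1.40000e-03
 -4.29000e-02  1.02000e-02  2.12000e-02 -8.30000e-03 -1.22000e-02
  4.00000e-04 -3.16280e+00]
[0.00774283 0.00780976 0.00505499 0.033306   0.01831217 0.00711952
 0.0095293  0.0109563 ]
```

```bash
cat >> h.py <<'E'
PEG=np.array([.577,.0978])
# beaker in tool frame at grasp
_Rg=Ro.from_rotvec([.0445,.7805,-.1223]).as_matrix();_pg=np.array([.5303,.3135,.0455])
mt=_Rg.T@ax; mt[1]=0; mt/=np.linalg.norm(mt)
bt=_Rg.T@(bo-_pg); bt[1]=0
def place(psi,up=0.):
    """tool pose with beaker mouth down over peg, bottom at .110+up; psi azimuth of tool x"""
    # frame: tool x dir makes angle with m; build basis
    a=np.arccos(mt[0]); xd=np.array([np.cos(psi)*np.sin(a),np.sin(psi)*np.sin(a),-np.cos(a)])
    # tool z: m = mt0*x + mt2*z = -Z
    z=(np.array([0,0,-1.])-mt[0]*xd)/mt[2]; z/=np.linalg.norm(z); y=np.cross(z,xd); R=np.stack([xd,y,z],1)
    return np.r_[PEG,.110+up]-R@bt,R
E
cat > srch.py <<'E'
from h import *; from kin2 import *
np.set_printoptions(precision=2,suppress=True)
p=np.load("kp.npy"); s=monitor.sense(); q=np.array(s["joint_positions"])
print("mt",mt,"bt",bt)
rng=np.random.default_rng(0)
for psi in np.arange(-1.8,2.0,.3):
    P,R=place(psi,.0)
    out=[]
    for k in range(25):
        q0=rng.uniform(LO,HI) if k else q
        x,e,f=ik(p,P,R,q0,1e-3)
        if e<.004 and f<.02: out.append((np.min(np.minimum(x-LO,HI-x)[2:]),tuple(x)))
    out.sort(reverse=True); print(round(psi,2),P,len(out),[(round(m,2),np.array(x)) for m,x in out[:2]])
E
python3 srch.py
```

```text
mt [0.71 0.   0.7 ] bt [-0.04  0.   -0.02]
-1.8 [0.57 0.09 0.06] 13 [(np.float64(0.62), array([-0.45,  0.75, -0.08,  1.68,  0.63,  1.36,  2.04])), (np.float64(0.52), array([-0.26,  0.78, -0.37,  1.68,  0.76,  1.47,  1.92]))]
-1.5 [0.58 0.08 0.06] 16 [(np.float64(0.6), array([-0.24,  0.74, -0.46,  1.8 ,  0.96,  1.39,  1.99])), (np.float64(0.56), array([-0.19,  0.76, -0.53,  1.8 ,  0.99,  1.43,  1.97]))]
-1.2 [0.58 0.09 0.06] 18 [(np.float64(0.51), array([-0.03,  0.79, -0.8 ,  1.94,  1.26,  1.47,  2.  ])), (np.float64(0.51), array([-0.04,  0.78, -0.78,  1.94,  1.25,  1.45,  2.01]))]
-0.9 [0.59 0.09 0.06] 21 [(np.float64(0.38), array([ 0.07,  0.78, -0.92,  2.07,  1.48,  1.42,  2.1 ])), (np.float64(0.38), array([-0.06,  0.7 , -0.72,  2.07,  1.42,  1.27,  2.11]))]
-0.6 [0.59 0.09 0.06] 11 [(np.float64(0.25), array([-0.84,  0.58,  0.39,  2.2 ,  1.53,  0.49,  2.13])), (np.float64(0.25), array([-0.73,  0.56,  0.25,  2.2 ,  1.55,  0.56,  2.13]))]
-0.3 [0.59 0.09 0.06] 12 [(np.float64(0.16), array([-0.69,  0.53,  0.3 ,  2.29,  2.18,  0.45,  1.81])), (np.float64(0.16), array([-0.68,  0.53,  0.2
[... 595 characters left out ...]
 [(np.float64(0.07), array([ 0.92,  1.01, -1.32,  2.21,  1.6 ,  0.33, -2.1 ])), (np.float64(0.07), array([ 0.92,  1.01, -1.32,  2.21,  1.6 ,  0.34, -2.1 ]))]
1.2 [0.58 0.11 0.06] 14 [(np.float64(0.13), array([ 0.92,  1.01, -1.26,  2.09,  0.63,  0.37, -0.9 ])), (np.float64(0.11), array([ 0.89,  0.95, -1.19,  2.09,  0.42,  0.32, -0.71]))]
1.5 [0.58 0.11 0.06] 18 [(np.float64(0.45), array([ 0.57,  0.73, -0.66,  1.95, -0.59,  0.67,  0.46])), (np.float64(0.43), array([ 0.63,  0.76, -0.75,  1.95, -0.48,  0.64,  0.36]))]
1.8 [0.57 0.11 0.06] 19 [(np.float64(0.63), array([ 0.57,  0.81, -0.72,  1.82, -0.33,  0.89,  0.43])), (np.float64(0.46), array([ 0.69,  0.9 , -0.93,  1.82, -0.1 ,  0.87,  0.22]))]
```

```bash
cat > pth.py <<'E'
from h import *; from kin2 import *
np.set_printoptions(precision=3,suppress=True)
w=np.load("w2.npy",allow_pickle=True).item()
f=grab("side","d7");a=grab("scene","s7")
print("jar",onz(f,(151,234),.13),onz(a,(369,160),.13),tri([(f,(151,234)),(a,(369,160))]))
p=np.load("kp.npy"); s=monitor.sense(); q=np.array(s["joint_positions"])
from scipy.spatial.transform import Slerp
for psi in (-.9,-1.2):
    P,R=place(psi,.12); P0=np.array(s["tcp_pos"])+[0,0,.12];R0=Ro.from_rotvec(s["tool_rot"])
    wv=(R0.inv()*Ro.from_matrix(R)).as_rotvec();print(psi,P,wv)
    x=q
    x,e,g=ik(p,P0,R0.as_matrix(),x,.02);print(x,e)
    for t in np.linspace(.1,1,10):
        x,e,g=ik(p,P0+(P-P0)*t,(R0*Ro.from_rotvec(wv*t)).as_matrix(),x,.02); print(x,round(e,4))
    x,e,g=ik(p,*place(psi,0),x,.02);print(x,e)
E
python3 pth.py
```

```text
jar [0.676 0.257 0.13 ] [0.689 0.255 0.13 ] (array([0.684, 0.256, 0.124]), [0.004424991472194073, 0.004424991472193915])
-0.9 [0.585 0.088 0.183] [-2.498  0.715  0.013]
[-0.252  0.463 -0.832  2.133  1.499  1.012 -0.635] 8.420093441860571e-06
[-0.16   0.437 -0.86   2.122  1.413  0.944 -0.265] 0.0
[-0.073  0.428 -0.897  2.099  1.314  0.923  0.115] 0.0
[ 0.001  0.435 -0.936  2.07   1.225  0.947  0.48 ] 0.0
[ 0.056  0.452 -0.97   2.039  1.162  1.004  0.815] 0.0
[ 0.091  0.474 -0.992  2.01   1.128  1.078  1.119] 0.0
[ 0.109  0.497 -1.002  1.988  1.122  1.157  1.395] 0.0
[ 0.117  0.518 -1.003  1.976  1.138  1.232  1.65 ] 0.0
[ 0.12   0.536 -0.997  1.974  1.172  1.298  1.889] 0.0
[ 0.121  0.549 -0.986  1.985  1.222  1.351  2.118] 0.0
[ 0.124  0.558 -0.972  2.007  1.285  1.388  2.337] 0.0
[ 0.038  0.761 -0.874  2.074  1.462  1.378  2.103] 5.01253287453349e-06
-1.2 [0.582 0.086 0.183] [-2.212  0.927  0.012]
[-0.252  0.463 -0.832  2.133  1.499  1.012 -0.635] 8.420093441860571e-06
[-0.145  0.437 -0.871  2.112  1.383  0.938 -0.261] 0.0
[-0.044  0.435 -0.922  2.077  1.254  0.928  0.121] 0.0
[ 0.038  0.453 -0.975  2.034  1.144  0.975  0.479] 0.0
[ 0.092  0.483 -1.014  1.988  1.07   1.06   0.796] 0.0
[ 0.12   0.518 -1.035  1.944  1.031  1.164  1.075] 0.0
[ 0.127  0.552 -1.041  1.906  1.021  1.271  1.325] 0.0
[ 0.123  0.585 -1.036  1.879  1.034  1.374  1.554] 0.0
[ 0.112  0.613 -1.024  1.864  1.065  1.466  1.769] 0.0
[ 0.101  0.637 -1.007  1.863  1.113  1.545  1.975] 0.0
[ 0.092  0.655 -0.988  1.877  1.174  1.607  2.174] 0.0
[ 0.028  0.833 -0.902  1.939  1.3    1.546  1.984] 3.5139550697644562e-06
```

View pics/d7.png

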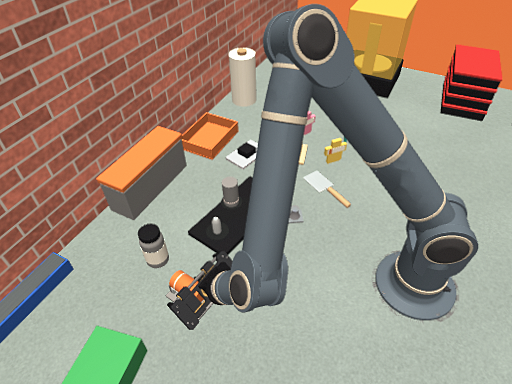

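Request:
move_arm --offset '[[-1.4, 0, 1.4], [-2.1, 0, 2.1], [-2.1, 0, 2.1], [-2.1, 0, 2.1], [-1.0, 0, 1.0]]' --rot '[[0, 0, 0], [0, 0, 0], [0, 0, 0], [0, 0, 0], [0, 0, 0]]' --claw '[1, 1, 1, 1, 1]'

```text
clock: 6.77
tcp_pos: [0.5308, 0.3199, 0.1727]
tool_rot: [0.051, 0.778, -0.11]
wrist_force: [0.1, 1.2, -1.0]
gripper_width: 0.0498
```

```bash
python3 - <<'E'
from h import *
np.set_printoptions(precision=4,suppress=True)
s=log();print(s["joint_positions"],s["tcp_pos"],s["wrist_force"],s["gripper_width"])
b=grab("side");crop(b,200,270,60,50,6,"d8")
P,R=place(-1.0,.10);print(P);plan(P,R,24)
E
```

```text
[-0.2591  0.4484 -0.8252  2.1265  1.4862  0.9991 -0.6219] [0.5308 0.3199 0.1727] [ 0.0891  1.1548 -1.0161] 0.0498232115600889
[0.584  0.0868 0.1627]
rows 24 dist 0.23980399500029245 ang 2.5346339833384794
offset [[0.27, -0.94, 0.2], [0.26, -0.96, 0.12], [0.26, -0.96, 0.03], [0.26, -0.96, -0.06], [0.26, -0.95, -0.15]] rot [[-0.1, 0.034, 0.0], [-0.1, 0.034, 0.0], [-0.1, 0.034, 0.0], [-0.1, 0.034, 0.0], [-0.1, 0.034, 0.0]]
offset [[0.27, -0.93, -0.23], [0.28, -0.91, -0.32], [0.29, -0.87, -0.4], [0.3, -0.83, -0.47], [0.32, -0.78, -0.54]] rot [[-0.1, 0.034, 0.0], [-0.1, 0.034, 0.0], [-0.1, 0.034, 0.0], [-0.1, 0.034, 0.0], [-0.1, 0.034, 0.0]]
offset [[0.34, -0.72, -0.6], [0.36, -0.66, -0.66], [0.38, -0.59, -0.71], [0.41, -0.52, -0.75], [0.43, -0.44, -0.79]] rot [[-0.1, 0.034, 0.0], [-0.1, 0.034, 0.0], [-0.1, 0.034, 0.0], [-0.1, 0.034, 0.0], [-0.1, 0.034, 0.0]]
offset [[0.46, -0.36, -0.81], [0.49, -0.28, -0.83], [0.51, -0.19, -0.83], [0.54, -0.11, -0.83], [0.57, -0.03, -0.82]] rot [[-0.1, 0.034, 0.0], [-0.1, 0.034, 0.0], [-0.1, 0.034, 0.0], [-0.1, 0.034, 0.0], [-0.1, 0.034, 0.0]]
offset [[0.6, 0.05, -0.8], [0.62, 0.13, -0.77], [0.65, 0.21, -0.73], [0.67, 0.28, -0.68]] rot [[-0.1, 0.034, 0.0], [-0.1, 0.034, 0.0], [-0.1, 0.034, 0.0], [-0.1, 0.034, 0.0]]
```

View pics/d8.png

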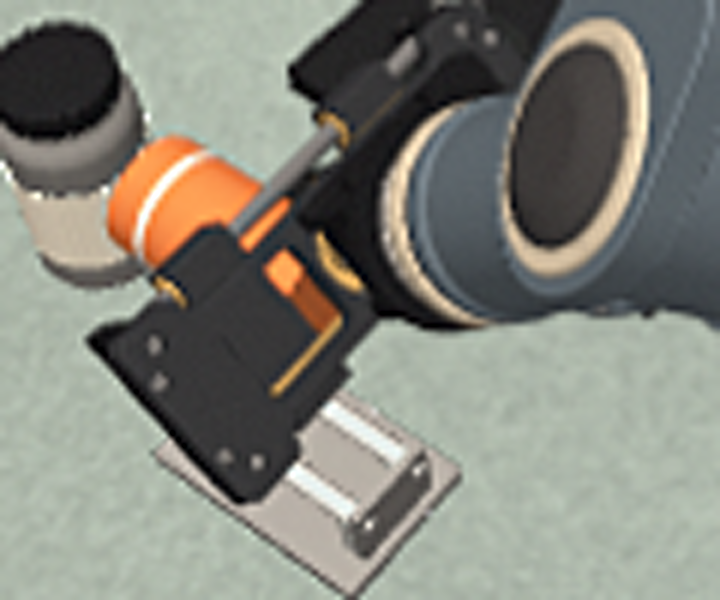

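Request:
move_arm --offset '[[0.3, -0.9, 0.2], [0.3, -1.0, 0.1], [0.3, -1.0, 0.0], [0.3, -1.0, -0.1], [0.3, -1.0, -0.2]]' --rot '[[-0.1, 0.034, 0], [-0.1, 0.034, 0], [-0.1, 0.034, 0], [-0.1, 0.034, 0], [-0.1, 0.034, 0]]' --claw '[1, 1, 1, 1, 1]'

```text
clock: 7.23
tcp_pos: [0.5412, 0.2672, 0.1638]
tool_rot: [-0.426, 0.963, 0.093]
wrist_force: [0.3, -0.4, -0.4]
gripper_width: 0.0505
```

Request:
move_arm --offset '[[0.3, -0.9, -0.2], [0.3, -0.9, -0.3], [0.3, -0.9, -0.4], [0.3, -0.8, -0.5], [0.3, -0.8, -0.5]]' --rot '[[-0.1, 0.034, 0], [-0.1, 0.034, 0], [-0.1, 0.034, 0], [-0.1, 0.034, 0], [-0.1, 0.034, 0]]' --claw '[1, 1, 1, 1, 1]'

```text
clock: 7.65
tcp_pos: [0.5527, 0.2188, 0.1612]
tool_rot: [-0.904, 1.107, 0.305]
wrist_force: [0.7, 0.1, -0.9]
gripper_width: 0.0501
```

Request:
move_arm --offset '[[0.3, -0.7, -0.6], [0.4, -0.7, -0.7], [0.4, -0.6, -0.7], [0.4, -0.5, -0.8], [0.4, -0.4, -0.8]]' --rot '[[-0.1, 0.034, 0], [-0.1, 0.034, 0], [-0.1, 0.034, 0], [-0.1, 0.034, 0], [-0.1, 0.034, 0]]' --claw '[1, 1, 1, 1, 1]'

```text
clock: 8.07
tcp_pos: [0.563, 0.1695, 0.1591]
tool_rot: [-1.392, 1.209, 0.526]
wrist_force: [-0.8, -0.6, -1.0]
gripper_width: 0.0504
```

```bash
python3 - <<'E'
from h import *
np.set_printoptions(precision=4,suppress=True)
s=log();print(s["joint_positions"],s["tcp_pos"],s["wrist_force"],s["gripper_width"])
P,R=place(-1.0,.10);print(P);plan(P,R,10)
E
```

```text
[ 0.0682  0.528  -0.9277  1.9509  1.0808  1.174   1.451 ] [0.563  0.1695 0.1591] [-0.8165 -0.587  -1.016 ] 0.050399940251258865
[0.584  0.0868 0.1627]
rows 10 dist 0.08539894785740194 ang 0.9399933091205924
offset [[0.34, -0.36, -0.7], [0.36, -0.3, -0.72], [0.38, -0.23, -0.73], [0.4, -0.17, -0.73], [0.43, -0.1, -0.73]] rot [[-0.089, 0.029, -0.001], [-0.089, 0.029, -0.001], [-0.089, 0.029, -0.001], [-0.089, 0.029, -0.001], [-0.089, 0.029, -0.001]]
offset [[0.45, -0.03, -0.73], [0.47, 0.03, -0.71], [0.49, 0.09, -0.69], [0.51, 0.16, -0.67], [0.53, 0.21, -0.64]] rot [[-0.089, 0.029, -0.001], [-0.089, 0.029, -0.001], [-0.089, 0.029, -0.001], [-0.089, 0.029, -0.001], [-0.089, 0.029, -0.001]]
```

Request:
move_arm --offset '[[0.3, -0.4, -0.7], [0.4, -0.3, -0.7], [0.4, -0.2, -0.7], [0.4, -0.2, -0.7], [0.4, -0.1, -0.7]]' --rot '[[-0.089, 0.029, 0], [-0.089, 0.029, 0], [-0.089, 0.029, 0], [-0.089, 0.029, 0], [-0.089, 0.029, 0]]' --claw '[1, 1, 1, 1, 1]'

```text
clock: 8.48
tcp_pos: [0.5738, 0.1295, 0.1606]
tool_rot: [-1.831, 1.254, 0.736]
wrist_force: [0.3, 0.2, -0.6]
gripper_width: 0.0502
```

Request:
move_arm --offset '[[0.5, 0, -0.7], [0.5, 0, -0.7], [0.5, 0.1, -0.7], [0.5, 0.2, -0.7], [0.5, 0.2, -0.6]]' --rot '[[-0.089, 0.029, 0], [-0.089, 0.029, 0], [-0.089, 0.029, 0], [-0.089, 0.029, 0], [-0.089, 0.029, 0]]' --claw '[1, 1, 1, 1, 1]'

```text
clock: 8.9
tcp_pos: [0.5839, 0.088, 0.1613]
tool_rot: [-2.277, 1.252, 0.954]
wrist_force: [-0.8, -0.2, -0.9]
gripper_width: 0.0502
```

Request:
move_arm --offset '[[0, 0, 0], [0, 0, 0]]' --rot '[[0, 0, 0], [0, 0, 0]]' --claw '[1, 1]'

```text
clock: 9.07
tcp_pos: [0.5836, 0.0886, 0.1612]
tool_rot: [-2.27, 1.252, 0.951]
wrist_force: [0.4, -0.3, 0.1]
gripper_width: 0.05
```

```bash
python3 - <<'E'
from h import *
np.set_printoptions(precision=4,suppress=True)
s=log();print(s["joint_positions"],s["tcp_pos"],s["wrist_force"],s["gripper_width"])
P,R=place(-1.0,.10);print(P);plan(P,R)
R0=Ro.from_rotvec(s["tool_rot"]).as_matrix();print("mouth dir",R0@mt,"bottom",s["tcp_pos"]+R0@bt)
b=grab("side");crop(b,215,200,60,50,6,"d9");a=grab("scene");crop(a,310,165,50,40,8,"s9");grab("wrist","w9")
E
```

```text
[ 0.055   0.608  -0.8895  1.9569  1.2425  1.4139  2.2609] [0.5836 0.0886 0.1612] [ 0.3679 -0.3199  0.0966] 0.05002698385790985
[0.584  0.0868 0.1627]
rows 1 dist 0.002351108626731261 ang 0.011783718188842227
offset [[0.01, 0.05, -0.23]] rot [[-0.009, 0.006, -0.004]]
mouth dir [-0.0001  0.0071 -1.    ] bottom [0.5767 0.0993 0.2085]
```

View pics/d9.png

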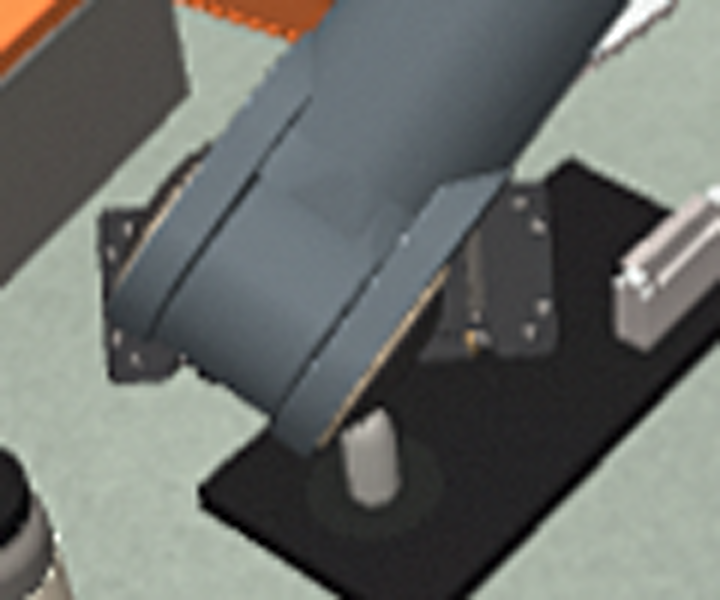

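View pics/s9.png

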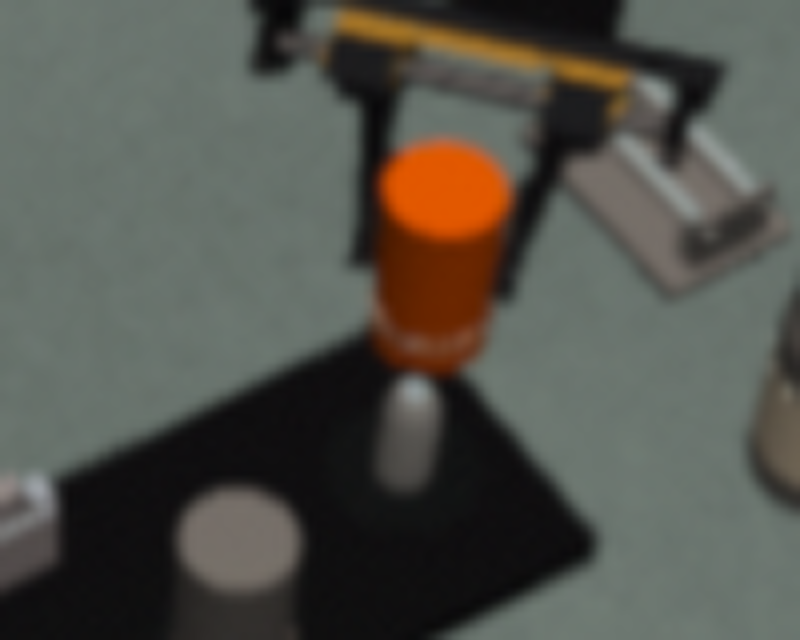

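View pics/w9.png

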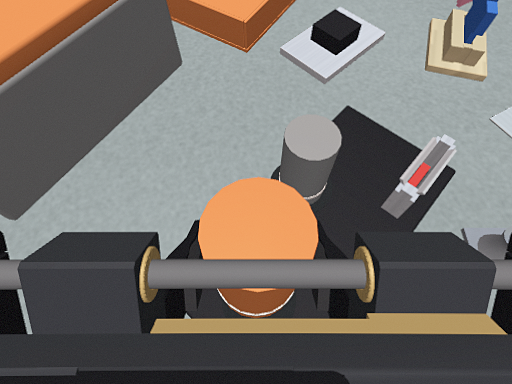

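```bash
python3 - <<'E'
from h import *
np.set_printoptions(precision=4,suppress=True)
a=grab("scene")
print("top scene",onz(a,(315.3,148.3),.2085),"peg top scene",onz(a,(260+416/8-.5,125+383/8-.5),.08))
print("proj of expected bottom",proj(a,[[.5767,.0993,.2085]]))
P,R=place(-1.0,.0);plan(P,R,6);print(R.T@[0,0,-1.8])
E
```

```text
top scene [0.5773 0.0994 0.2085] peg top scene [0.5763 0.0994 0.08  ]
proj of expected bottom [[315.142  148.2191]]
rows 6 dist 0.09951992728835515 ang 0.011210499061215455
offset [[1.21, 0.03, 1.14], [1.2, 0.03, 1.14], [1.2, 0.03, 1.14], [1.2, 0.02, 1.14], [1.2, 0.02, 1.14]] rot [[-0.002, 0.001, -0.0], [-0.002, 0.001, -0.0], [-0.002, 0.001, -0.0], [-0.002, 0.001, -0.0], [-0.002, 0.001, -0.0]]
offset [[1.2, 0.02, 1.14]] rot [[-0.002, 0.001, -0.0]]
[ 1.278  -0.      1.2675]
```

Request:
move_arm --offset '[[1.2, 0, 1.1], [1.2, 0, 1.1], [1.2, 0, 1.1], [1.2, 0, 1.1], [1.0, 0, 1.0]]' --rot '[[-0.002, 0.001, 0], [-0.002, 0.001, 0], [-0.002, 0.001, 0], [-0.002, 0.001, 0], [-0.002, 0.001, 0]]' --claw '[1, 1, 1, 1, 1]'

```text
clock: 9.68
tcp_pos: [0.5853, 0.0868, 0.0821]
tool_rot: [-2.283, 1.251, 0.953]
wrist_force: [-0.6, -0.3, -1.1]
gripper_width: 0.0504
```

Request:
move_arm --offset '[[0.4, 0, 0.4], [0, 0, 0]]' --rot '[[0, 0, 0], [0, 0, 0]]' --claw '[1, 1]'

```text
clock: 9.85
tcp_pos: [0.5847, 0.0866, 0.0759]
tool_rot: [-2.284, 1.252, 0.957]
wrist_force: [-0.3, -0.2, -0.8]
gripper_width: 0.0499
```

```bash
python3 - <<'E'
from h import *
np.set_printoptions(precision=4,suppress=True)
s=log();print(s["joint_positions"],s["tcp_pos"],s["wrist_force"],s["gripper_width"])
P,R=place(-1.0,.0);plan(P,R)
R0=Ro.from_rotvec(s["tool_rot"]).as_matrix();print("mouth dir",R0@mt,"bottom",s["tcp_pos"]+R0@bt)
a=grab("scene");crop(a,310,165,50,40,8,"s10")
E
```

```text
[ 0.0008  0.7443 -0.8212  1.9978  1.3559  1.3845  2.1186] [0.5847 0.0866 0.0759] [-0.2827 -0.2442 -0.8167] 0.04992907944787011
rows 1 dist 0.013167851927354804 ang 0.005741945659482426
offset [[0.9, 0.03, 0.96]] rot [[0.003, 0.001, -0.005]]
mouth dir [-0.0051 -0.0024 -1.    ] bottom [0.5779 0.0977 0.1232]
```

View pics/s10.png

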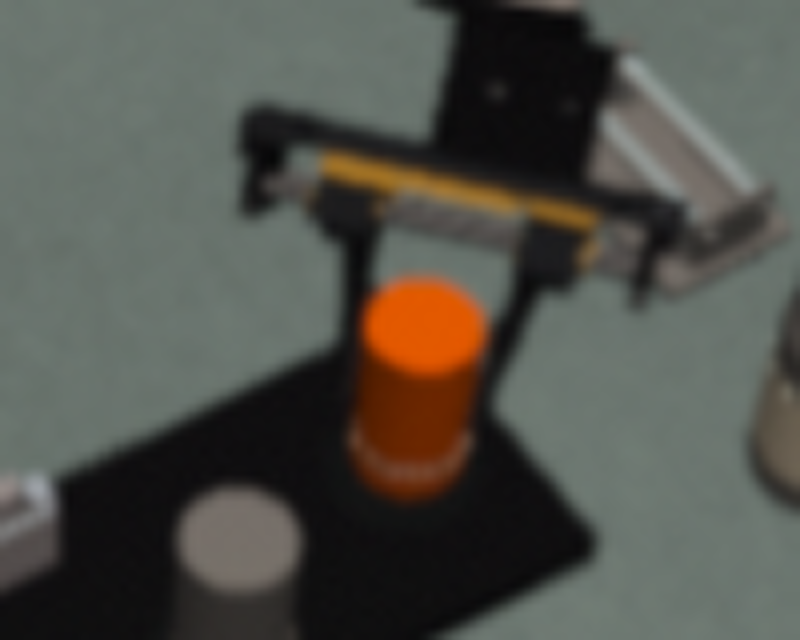

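13 mm remain; lower in small steps.

Request:
move_arm --offset '[[0.4, 0, 0.4], [0.3, 0, 0.3], [0, 0, 0]]' --rot '[[0, 0, 0], [0, 0, 0], [0, 0, 0]]' --claw '[1, 1, 1]'

```text
clock: 10.15
tcp_pos: [0.585, 0.0867, 0.067]
tool_rot: [-2.284, 1.252, 0.954]
wrist_force: [0.4, -0.3, -0.9]
gripper_width: 0.05
```

Request:
move_arm --offset '[[0.2, 0, 0.2], [0, 0, 0]]' --rot '[[0, 0, 0], [0, 0, 0]]' --claw '[1, 1]'

```text
clock: 10.32
tcp_pos: [0.5851, 0.0867, 0.0643]
tool_rot: [-2.284, 1.251, 0.954]
wrist_force: [0.0, 1.4, 0.2]
gripper_width: 0.0505
```

Request:
move_arm --offset '[[0.1, 0, 0.1], [0, 0, 0]]' --rot '[[0, 0, 0], [0, 0, 0]]' --claw '[1, 1]'

```text
clock: 10.48
tcp_pos: [0.5854, 0.0867, 0.0637]
tool_rot: [-2.285, 1.252, 0.952]
wrist_force: [-0.4, -0.6, 1.6]
gripper_width: 0.0503
```

Request:
move_arm --offset '[[0.1, 0, 0.1], [0, 0, 0]]' --rot '[[0, 0, 0], [0, 0, 0]]' --claw '[1, 1]'

```text
clock: 10.65
tcp_pos: [0.5856, 0.0866, 0.0635]
tool_rot: [-2.286, 1.252, 0.949]
wrist_force: [-2.5, 0.6, 8.8]
gripper_width: 0.0502
```

Contact with the deck (8.8 N upward). Open the fingers.

Request:
move_arm --offset '[[-0.1, 0, -0.1], [0, 0, 0], [0, 0, 0], [0, 0, 0], [0, 0, 0]]' --rot '[[0, 0, 0], [0, 0, 0], [0, 0, 0], [0, 0, 0], [0, 0, 0]]' --claw '[1, 0.1, -0.2, -0.6, -1]'

```text
clock: 11.07
tcp_pos: [0.5849, 0.0868, 0.0627]
tool_rot: [-2.283, 1.251, 0.955]
wrist_force: [0.7, -0.6, -0.4]
gripper_width: 0.059
```

Request:
move_arm --offset '[[0, 0, 0], [0, 0, 0], [0, 0, 0]]' --rot '[[0, 0, 0], [0, 0, 0], [0, 0, 0]]' --claw '[-1, -1, -1]'

```text
clock: 11.32
tcp_pos: [0.585, 0.0868, 0.0629]
tool_rot: [-2.284, 1.251, 0.955]
wrist_force: [0.2, -0.1, -1.0]
gripper_width: 0.0777
```

```bash
python3 - <<'E'
from h import *
np.set_printoptions(precision=4,suppress=True)
s=log();print(s["joint_positions"],s["tcp_pos"],s["wrist_force"],s["gripper_width"])
a=grab("scene");crop(a,310,165,50,40,8,"s11");grab("wrist","w11")
E
```

```text
[-0.0073  0.766  -0.8104  2.0013  1.3744  1.3802  2.0946] [0.585  0.0868 0.0629] [ 0.1595 -0.1142 -0.9828] 0.07770782532955074
```

View pics/s11.png

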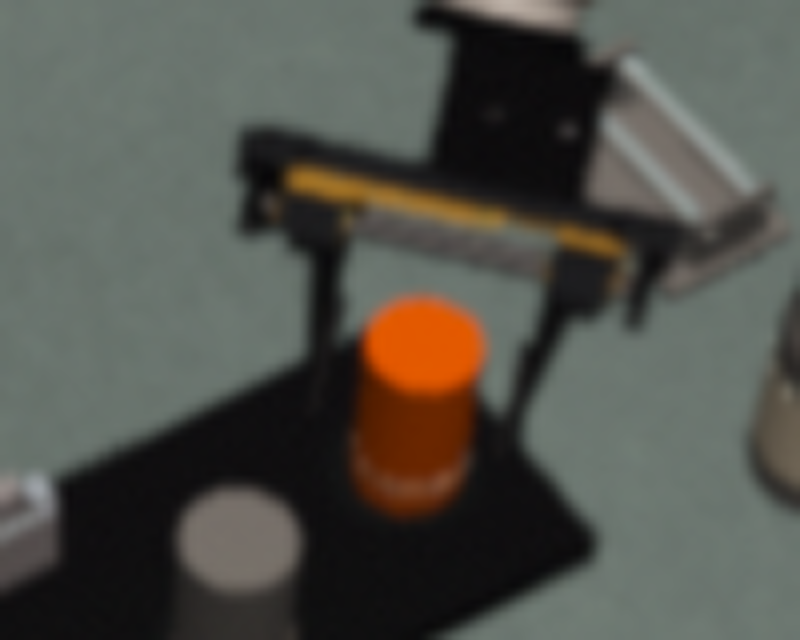

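View pics/w11.png

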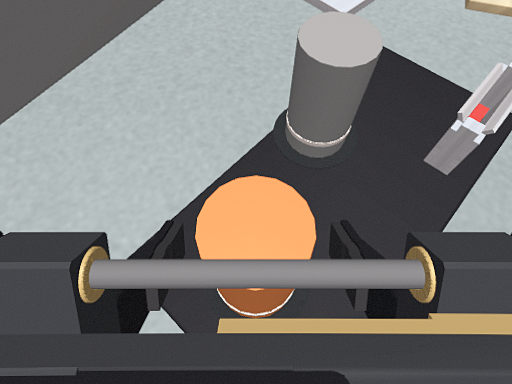

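```bash
python3 kin2.py; cat > pth2.py <<'E'
from h import *; from kin2 import *
np.set_printoptions(precision=3,suppress=True)
a=grab("scene");print("beaker top",onz(a,(312.6,167.6),.11))
p=np.load("kp.npy"); s=monitor.sense(); q=np.array(s["joint_positions"])
R0=Ro.from_rotvec(s["tool_rot"]);P0=np.array(s["tcp_pos"])
wp=[(P0-R0.apply([.16,0,0]),R0)]
P1=wp[0][0]
wp.append((P1+[0,-.1,.05],R0*Ro.from_rotvec([3.0,0,0])))
Rd=Ro.from_matrix(toolR([0,0,-1],[np.cos(.262),np.sin(.262),0]))
wp.append((np.array([.47,-.25,.33]),Rd)); wp.append((np.array([.515,-.3685,.2]),Rd)); wp.append((np.array([.515,-.3685,.08]),Rd))
x=q;Pc,Rc=P0,R0
for P,R in wp:
    wv=(Rc.inv()*R).as_rotvec(); print("->",P,wv,np.linalg.norm(wv))
    for t in np.linspace(.125,1,8):
        x,e,g=ik(p,Pc+(P-Pc)*t,(Rc*Ro.from_rotvec(wv*t)).as_matrix(),x,.02); print(x,round(e,4))
    Pc,Rc=P,R
E
python3 pth2.py
```

```text
0.007879127833182807 [ 2.2100e-01  5.7340e-01 -1.6300e-02 -5.1403e+00  4.7360e-01  1.0700e-02
  5.1233e+00  3.0710e-01  2.7000e-03  2.0000e-03 -4.7400e-02  8.1000e-03
  1.8100e-02 -6.2000e-03 -1.6200e-02 -2.4000e-03 -3.1668e+00]
[0.03115331 0.03112425 0.01844081 0.06232089 0.01191627 0.02077431
 0.01548513 0.01396338 0.02432473 0.05070666 0.02718474 0.02306252
 0.02283528]
beaker top [0.579 0.098 0.11 ]
-> [0.525 0.182 0.177] [0. 0. 0.] 0.0
[-0.024  0.741 -0.826  2.01   1.352  1.398  2.091] 0.0
[-0.037  0.72  -0.843  2.005  1.319  1.416  2.1  ] 0.0
[-0.051  0.699 -0.86   1.999  1.287  1.435  2.108] 0.0
[-0.065  0.679 -0.877  1.991  1.255  1.454  2.117] 0.0
[-0.079  0.66  -0.893  1.982  1.224  1.474  2.126] 0.0
[-0.093  0.641 -0.908  1.971  1.195  1.495  2.135] 0.0
[-0.108  0.623 -0.922  1.958  1.166  1.517  2.143] 0.0
[-0.123  0.606 -0.936  1.944  1.138  1.54   2.152] 0.0
-> [0.525 0.082 0.227] [3. 0. 0.] 3.0
[-0.124  0.565 -0.895  1.957  1.121  1.499  1.807] 0.0
[-0.126  0.526 -0.853  1.97   1.104  1.459  1.463] 0.0
[-0.13   0.488 -0.81   1.983  1.088  1.421  1.12 ] 0.0
[-0.135  0.4
[... 1029 characters left out ...]
[ 0.695  0.333 -0.235  1.683  0.076  1.138  0.702] 0.0
[ 0.703  0.366 -0.229  1.674  0.084  1.114  0.712] 0.0
[ 0.711  0.4   -0.224  1.663  0.091  1.092  0.723] 0.0
[ 0.718  0.434 -0.218  1.65   0.098  1.072  0.733] 0.0
-> [ 0.515 -0.368  0.08 ] [0. 0. 0.] 0.0
[ 0.717  0.448 -0.216  1.665  0.103  1.043  0.729] 0.0
[ 0.715  0.463 -0.214  1.68   0.107  1.014  0.725] 0.0
[ 0.713  0.478 -0.212  1.694  0.112  0.985  0.721] 0.0
[ 0.711  0.493 -0.209  1.707  0.117  0.957  0.717] 0.0
[ 0.708  0.51  -0.207  1.719  0.122  0.929  0.713] 0.0
[ 0.706  0.527 -0.203  1.731  0.127  0.901  0.709] 0.0
[ 0.703  0.544 -0.2    1.741  0.133  0.873  0.704] 0.0
[ 0.7    0.562 -0.196  1.751  0.138  0.845  0.7  ] 0.0
```

Request:
move_arm --offset '[[-0.5, 0, 0], [-2.0, 0, 0], [-3.5, 0, 0], [-4.0, 0, 0], [-4.0, 0, 0]]' --rot '[[0, 0, 0], [0, 0, 0], [0, 0, 0], [0, 0, 0], [0, 0, 0]]' --claw '[-1, -1, -1, -1, -1]'

```text
clock: 11.88
tcp_pos: [0.5312, 0.1705, 0.1635]
tool_rot: [-2.283, 1.253, 0.955]
wrist_force: [1.0, 0.2, 0.6]
gripper_width: 0.087
```

```bash
python3 - <<'E'
from h import *
np.set_printoptions(precision=4,suppress=True)
s=log();print(s["joint_positions"],s["tcp_pos"],s["wrist_force"],s["gripper_width"])
grab("wrist","w12")
R0=Ro.from_rotvec(s["tool_rot"]);plan(s["tcp_pos"]+np.array([0,-.10,.06]),(R0*Ro.from_rotvec([3.,0,0])).as_matrix(),25)
E
```

```text
[-0.1063  0.6308 -0.926   1.9425  1.1587  1.524   2.1521] [0.5312 0.1705 0.1635] [0.997  0.1858 0.6114] 0.08695751486428654
rows 25 dist 0.12167918211029559 ang 2.9995395766498407
offset [[0.1, 0.23, -0.41], [0.1, 0.18, -0.44], [0.1, 0.13, -0.46], [0.1, 0.07, -0.47], [0.1, 0.02, -0.48]] rot [[0.12, 0.001, -0.0], [0.12, 0.001, -0.0], [0.12, 0.001, -0.0], [0.12, 0.001, -0.0], [0.12, 0.001, -0.0]]
offset [[0.1, -0.04, -0.47], [0.1, -0.1, -0.47], [0.1, -0.15, -0.45], [0.1, -0.21, -0.43], [0.1, -0.26, -0.4]] rot [[0.12, 0.001, -0.0], [0.12, 0.001, -0.0], [0.12, 0.001, -0.0], [0.12, 0.001, -0.0], [0.12, 0.001, -0.0]]
offset [[0.1, -0.3, -0.37], [0.11, -0.34, -0.33], [0.11, -0.38, -0.29], [0.11, -0.41, -0.24], [0.11, -0.44, -0.19]] rot [[0.12, 0.001, -0.0], [0.12, 0.001, -0.0], [0.12, 0.001, -0.0], [0.12, 0.001, -0.0], [0.12, 0.001, -0.0]]
offset [[0.11, -0.46, -0.13], [0.11, -0.47, -0.08], [0.11, -0.47, -0.02], [0.11, -0.47, 0.04], [0.11, -0.47, 0.09]] rot [[0.12, 0.001, -0.0], [0.12, 0.001, -0.0], [0.12, 0.001, -0.0], [0.12, 0.001, -0.0], [0.12, 0.001, -0.0]]
offset [[0.11, -0.45, 0.15], [0.11, -0.43, 0.2], [0.11, -0.4, 0.25], [0.11, -0.37, 0.3], [0.11, -0.33, 0.34]] rot [[0.12, 0.001, -0.0], [0.12, 0.001, -0.0], [0.12, 0.001, -0.0], [0.12, 0.001, -0.0], [0.12, 0.001, -0.0]]
```

View pics/w12.png

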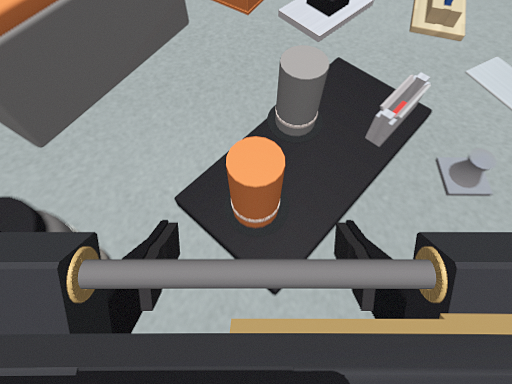

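Request:
move_arm --offset '[[-2.2, 0, -2.2], [-2.5, 0, -2.5], [-2.2, 0, -2.2], [0, 0, 0], [0, 0, 0]]' --rot '[[0, 0, 0], [0.05, 0, 0], [0.12, 0, 0], [0.12, 0, 0], [0.12, 0, 0]]' --claw '[-1, -1, -1, -1, -1]'

```text
clock: 12.35
tcp_pos: [0.532, 0.1703, 0.2626]
tool_rot: [-1.956, 1.303, 0.618]
wrist_force: [0.2, 0.0, -0.3]
gripper_width: 0.0869
```

Request:
move_arm --offset '[[0, 0, 0], [0, 0, 0], [0, 0, 0], [0, 0, 0], [0, 0, 0]]' --rot '[[0.12, 0, 0], [0.12, 0, 0], [0.12, 0, 0], [0.12, 0, 0], [0.12, 0, 0]]' --claw '[-1, -1, -1, -1, -1]'

```text
clock: 12.77
tcp_pos: [0.5315, 0.1694, 0.2602]
tool_rot: [-1.462, 1.304, 0.189]
wrist_force: [-0.2, -0.5, 0.8]
gripper_width: 0.0872
```

Request:
move_arm --offset '[[0, 0, 0], [0, 0, 0], [0, 0, 0], [0, 0, 0], [0, 0, 0]]' --rot '[[0.12, 0, 0], [0.12, 0, 0], [0.12, 0, 0], [0.12, 0, 0], [0.12, 0, 0]]' --claw '[-1, -1, -1, -1, -1]'

```text
clock: 13.18
tcp_pos: [0.5315, 0.1694, 0.2601]
tool_rot: [-0.947, 1.221, -0.192]
wrist_force: [-0.5, 0.3, 0.0]
gripper_width: 0.087
```

Request:
move_arm --offset '[[0, 0, 0], [0, 0, 0], [0, 0, 0], [0, 0, 0], [0, 0, 0]]' --rot '[[0.12, 0, 0], [0.12, 0, 0], [0.12, 0, 0], [0.12, 0, 0], [0.12, 0, 0]]' --claw '[-1, -1, -1, -1, -1]'

```text
clock: 13.6
tcp_pos: [0.5315, 0.1694, 0.2601]
tool_rot: [-0.423, 1.071, -0.526]
wrist_force: [0.5, -0.3, -0.2]
gripper_width: 0.0871
```

Request:
move_arm --offset '[[0, 0, 0], [0, 0, 0], [0, 0, 0], [0, 0, 0], [0, 0, 0]]' --rot '[[0.12, 0, 0], [0.12, 0, 0], [0.12, 0, 0], [0.12, 0, 0], [0.12, 0, 0]]' --claw '[-1, -1, -1, -1, -1]'

```text
clock: 14.02
tcp_pos: [0.5315, 0.1695, 0.2601]
tool_rot: [0.105, 0.861, -0.812]
wrist_force: [0.3, 0.8, -0.0]
gripper_width: 0.087
```

```bash
python3 - <<'E'
from h import *
np.set_printoptions(precision=4,suppress=True)
s=log();print(s["joint_positions"],s["tcp_pos"],s["clock"])
plan([.46,-.28,.33],toolR([0,0,-1],[np.cos(.262),np.sin(.262),0]),20)
E
```

```text
[-0.2755  0.3883 -0.6501  1.8751  0.9614  1.4395 -0.4116] [0.5315 0.1695 0.2601] 14.0167
rows 20 dist 0.46045698090339715 ang 0.9967370866802443
offset [[0.95, -1.9, 0.89], [0.91, -1.87, 0.98], [0.87, -1.84, 1.07], [0.83, -1.81, 1.16], [0.78, -1.77, 1.25]] rot [[0.03, 0.04, 0.001], [0.03, 0.04, 0.001], [0.03, 0.04, 0.001], [0.03, 0.04, 0.001], [0.03, 0.04, 0.001]]
offset [[0.73, -1.73, 1.33], [0.67, -1.69, 1.41], [0.61, -1.65, 1.48], [0.55, -1.6, 1.56], [0.49, -1.56, 1.62]] rot [[0.03, 0.04, 0.001], [0.03, 0.04, 0.001], [0.03, 0.04, 0.001], [0.03, 0.04, 0.001], [0.03, 0.04, 0.001]]
offset [[0.42, -1.51, 1.69], [0.35, -1.46, 1.75], [0.28, -1.4, 1.8], [0.21, -1.35, 1.86], [0.13, -1.29, 1.9]] rot [[0.03, 0.04, 0.001], [0.03, 0.04, 0.001], [0.03, 0.04, 0.001], [0.03, 0.04, 0.001], [0.03, 0.04, 0.001]]
offset [[0.05, -1.23, 1.94], [-0.02, -1.17, 1.98], [-0.1, -1.11, 2.01], [-0.18, -1.05, 2.04], [-0.27, -0.99, 2.06]] rot [[0.03, 0.04, 0.001], [0.03, 0.04, 0.001], [0.03, 0.04, 0.001], [0.03, 0.04, 0.001], [0.03, 0.04, 0.001]]
```

Request:
move_arm --offset '[[1.0, -1.9, 0.9], [0.9, -1.9, 1.0], [0.9, -1.8, 1.1], [0.8, -1.8, 1.2], [0.8, -1.8, 1.3]]' --rot '[[0.03, 0.04, 0.001], [0.03, 0.04, 0.001], [0.03, 0.04, 0.001], [0.03, 0.04, 0.001], [0.03, 0.04, 0.001]]' --claw '[-1, -1, -1, -1, -1]'

```text
clock: 14.43
tcp_pos: [0.5151, 0.0553, 0.2786]
tool_rot: [0.321, 0.99, -0.869]
wrist_force: [0.3, -1.1, 0.6]
gripper_width: 0.087
```

Request:
move_arm --offset '[[0.7, -1.7, 1.3], [0.7, -1.7, 1.4], [0.6, -1.7, 1.5], [0.6, -1.6, 1.6], [0.5, -1.6, 1.6]]' --rot '[[0.03, 0.04, 0.001], [0.03, 0.04, 0.001], [0.03, 0.04, 0.001], [0.03, 0.04, 0.001], [0.03, 0.04, 0.001]]' --claw '[-1, -1, -1, -1, -1]'

```text
clock: 14.85
tcp_pos: [0.4974, -0.0581, 0.2957]
tool_rot: [0.546, 1.109, -0.922]
wrist_force: [0.7, -0.4, -0.5]
gripper_width: 0.0869
```

Request:
move_arm --offset '[[0.4, -1.5, 1.7], [0.4, -1.5, 1.8], [0.3, -1.4, 1.8], [0.2, -1.4, 1.9], [0.1, -1.3, 1.9]]' --rot '[[0.03, 0.04, 0.001], [0.03, 0.04, 0.001], [0.03, 0.04, 0.001], [0.03, 0.04, 0.001], [0.03, 0.04, 0.001]]' --claw '[-1, -1, -1, -1, -1]'

```text
clock: 15.27
tcp_pos: [0.4799, -0.1719, 0.313]
tool_rot: [0.777, 1.224, -0.967]
wrist_force: [-0.5, 0.2, -0.4]
gripper_width: 0.0872
```

```bash
python3 - <<'E'
from h import *
np.set_printoptions(precision=4,suppress=True)
s=log();print(s["joint_positions"],s["tcp_pos"],s["clock"])
plan([.46,-.28,.33],toolR([0,0,-1],[np.cos(.262),np.sin(.262),0]))
E
```

```text
[ 0.4948  0.0873 -0.3611  1.8559  0.2235  1.1261  0.4682] [ 0.4799 -0.1719  0.313 ] 15.2667
rows 3 dist 0.11119891881511229 ang 0.2485056866859099
offset [[0.05, -2.08, 3.07], [-0.15, -1.92, 3.17], [-0.36, -1.75, 3.25]] rot [[0.053, 0.064, 0.001], [0.053, 0.064, 0.001], [0.053, 0.064, 0.001]]
```

Request:
move_arm --offset '[[0.1, -2.1, 3.1], [-0.1, -1.9, 3.2], [-0.4, -1.8, 3.2], [0, 0, 0]]' --rot '[[0.053, 0.064, 0.001], [0.053, 0.064, 0.001], [0.053, 0.064, 0.001], [0, 0, 0]]' --claw '[-1, -1, -1, -1]'

```text
clock: 15.6
tcp_pos: [0.4572, -0.2912, 0.3297]
tool_rot: [1.024, 1.311, -1.03]
wrist_force: [-0.3, -1.3, -0.2]
gripper_width: 0.087
```

```bash
python3 - <<'E'
from h import *
np.set_printoptions(precision=4,suppress=True)
s=log();print(s["joint_positions"],s["tcp_pos"],s["clock"])
f=grab("wrist","w13");np.save("w13.npy",f,allow_pickle=True)
u=proj(f,[[.4985,-.0912,.0665]])[0];print(u)
crop(f,int(u[0]),int(u[1]),45,35,8,"w13r")
plan([.50,-.44,.22],toolR([0,0,-1],[np.cos(.262),np.sin(.262),0]))
E
```

```text
[ 0.6785  0.1817 -0.2243  1.6932  0.0464  1.2688  0.6882] [ 0.4572 -0.2912  0.3297] 15.6
[331.7613  -0.4305]
rows 5 dist 0.1933192548168755 ang 0.011418929102183806
offset [[2.19, 0.04, 3.19], [2.19, 0.03, 3.19], [2.19, 0.03, 3.19], [2.18, 0.02, 3.19], [2.18, 0.01, 3.19]] rot [[-0.002, 0.0, 0.0], [-0.002, 0.0, 0.0], [-0.002, 0.0, 0.0], [-0.002, 0.0, 0.0], [-0.002, 0.0, 0.0]]
```

View pics/w13.png

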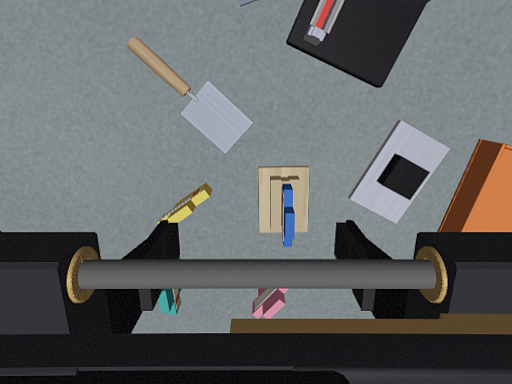

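View pics/w13r.png

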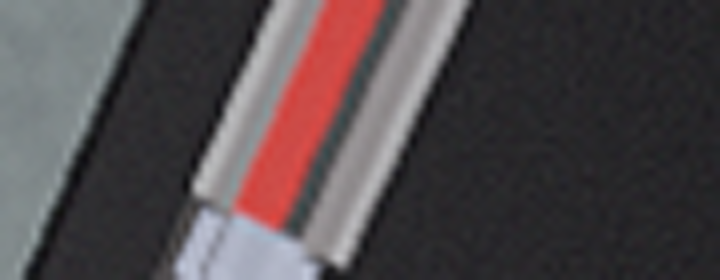

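```bash
python3 - <<'E'
from h import *
f=grab("wrist"); crop(f,287,208,35,45,8,"w13h")
E
```

```text
(no output)
```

View pics/w13h.png

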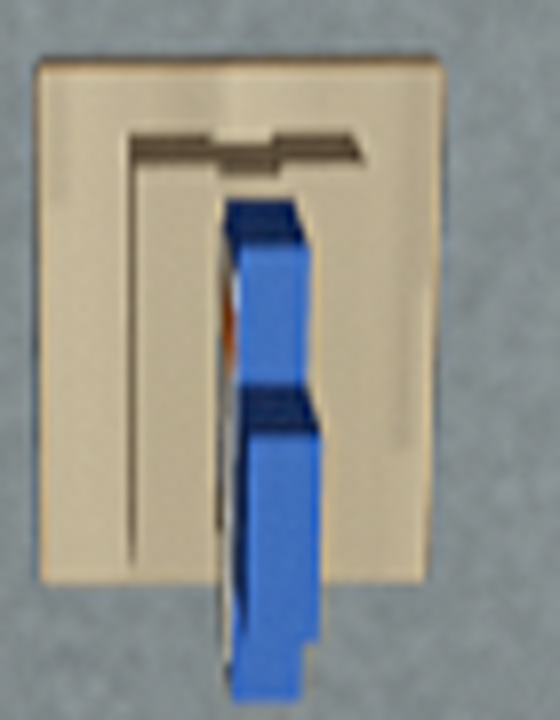

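```bash
python3 - <<'E'
from h import *
np.set_printoptions(precision=4,suppress=True)
f=grab("wrist");s=monitor.sense()
R=Ro.from_rotvec(s["tool_rot"]).as_matrix();C=-f["R"].T@f["t"]
ct=R.T@(C-s["tcp_pos"]);cr=f["R"]@R
D=[eval(l) for l in open("log.txt")][1];R1=Ro.from_rotvec(D[2]).as_matrix();g=dict(f);g["R"]=cr@R1.T;g["t"]=-g["R"]@(np.array(D[1])+R1@ct)
def px(o,x,y): return np.array(o)+np.array([x+.5,y+.5])/8-.5
o1=(188,62);o2=(252,163)
for n,a,b in [("FL",(215,343),(248,435)),("FR",(461,361),(248,643)),("BR",(467,284),(320,642))]:
    print(n,tri([(g,px(o1,*a)),(f,px(o2,*b))]),onz(f,px(o2,*b),.112))
c=onz(f,px(o2,284,538),.112);print("tab c",c)
e=onz(f,px(o2,248,435),.112)-onz(f,px(o2,248,643),.112);print("yaw",np.arctan2(-e[0],e[1]))
E
```

```text
FL (array([ 0.4012, -0.4855, -0.0668]), [0.16215957459323535, 0.16215957459323538]) [ 0.51   -0.3429  0.112 ]
FR (array([ 0.4122, -0.5269, -0.0403]), [0.16137472776242914, 0.1613747277624292]) [ 0.5201 -0.378   0.112 ]
BR (array([ 0.4253, -0.5221, -0.0398]), [0.16369675449165105, 0.16369675449165094]) [ 0.5314 -0.3748  0.112 ]
tab c [ 0.5206 -0.3586  0.112 ]
yaw 0.2805793388148262
```

```bash
cat > t2.py <<'E'
from h import *
np.set_printoptions(precision=4,suppress=True)
f=grab("wrist");s=monitor.sense();print(s["tcp_pos"],s["qvel"],s["clock"])
R=Ro.from_rotvec(s["tool_rot"]).as_matrix();C=-f["R"].T@f["t"]
ct=R.T@(C-s["tcp_pos"]);cr=f["R"]@R;print(ct,cr)
D=[eval(l) for l in open("log.txt")][2];R1=Ro.from_rotvec(D[2]).as_matrix();g=dict(f);g["R"]=cr@R1.T;g["t"]=-g["R"]@(np.array(D[1])+R1@ct)
def px(o,x,y): return np.array(o)+np.array([x+.5,y+.5])/8-.5
o1=(188,62);o2=(252,163)
for n,a,b in [("FL",(215,343),(248,435)),("FR",(461,361),(248,643)),("BR",(467,284),(320,642))]:
    print(n,tri([(g,px(o1,*a)),(f,px(o2,*b))]),onz(g,px(o1,*a),.112),onz(f,px(o2,*b),.112))
# stand base corners z=.012?
print([onz(f,px(o2,x,y),.012)[:2] for x,y in [(40,60),(440,65),(428,582),(40,582)]])
print("proj stand/hold in side,scene")
E
python3 t2.py
```

```text
[ 0.4605 -0.2781  0.3289] [-0.0202 -0.0121 -0.0137  0.008   0.0026 -0.0007  0.0018] 15.8
[-0.1614 -0.0005 -0.0775] [[-0.      1.      0.0019]
 [-0.2806 -0.0019  0.9598]
 [ 0.9598 -0.0005  0.2806]]
FL (array([ 0.513 , -0.3446,  0.1   ]), [0.0002403890660967235, 0.0002403890660967999]) [ 0.5136 -0.346   0.112 ] [ 0.511  -0.3401  0.112 ]
FR (array([ 0.5234, -0.381 ,  0.0995]), [0.0005521680236538618, 0.0005521680236538803]) [ 0.5234 -0.3815  0.112 ] [ 0.5212 -0.3751  0.112 ]
BR (array([ 0.5349, -0.378 ,  0.0992]), [0.0009178231910610093, 0.0009178231910611968]) [ 0.5342 -0.3788  0.112 ] [ 0.5325 -0.3719  0.112 ]
[array([ 0.4692, -0.3121]), array([ 0.5441, -0.2931]), array([ 0.5746, -0.3977]), array([ 0.4977, -0.4183])]
proj stand/hold in side,scene
```

Request:
move_arm --offset '[[0, 0, 0], [0, 0, 0], [0, 0, 0]]' --rot '[[0, 0, 0], [0, 0, 0], [0, 0, 0]]' --claw '[-1, -1, -1]'

```text
clock: 16.05
tcp_pos: [0.4606, -0.2783, 0.3293]
tool_rot: [1.012, 1.321, -1.012]
wrist_force: [-0.0, 0.3, -1.3]
gripper_width: 0.0866
```

```bash
python3 - <<'E'
from h import *
np.set_printoptions(precision=4,suppress=True)
s=monitor.sense();print(s["tcp_pos"],s["qvel"])
f=grab("wrist","w14");np.save("w14.npy",f,allow_pickle=True);print(-f["R"].T@f["t"])
crop(f,287,208,35,45,8,"w14h")
plan([.48,-.41,.26],toolR([0,0,-1],[np.cos(.262),np.sin(.262),0]))
E
```

```text
[ 0.4606 -0.2783  0.3293] [ 0.0045  0.0004  0.007  -0.0037 -0.0014  0.0007  0.0011]
[ 0.4398 -0.2022  0.4907]
rows 4 dist 0.14987209357284656 ang 0.002658967933542721
offset [[1.74, -0.39, 3.3], [1.74, -0.39, 3.3], [1.74, -0.39, 3.3], [1.73, -0.38, 3.3]] rot [[0.0, 0.0, -0.0], [0.0, 0.0, -0.0], [0.0, 0.0, -0.0], [0.0, 0.0, -0.0]]
```

View pics/w14h.png

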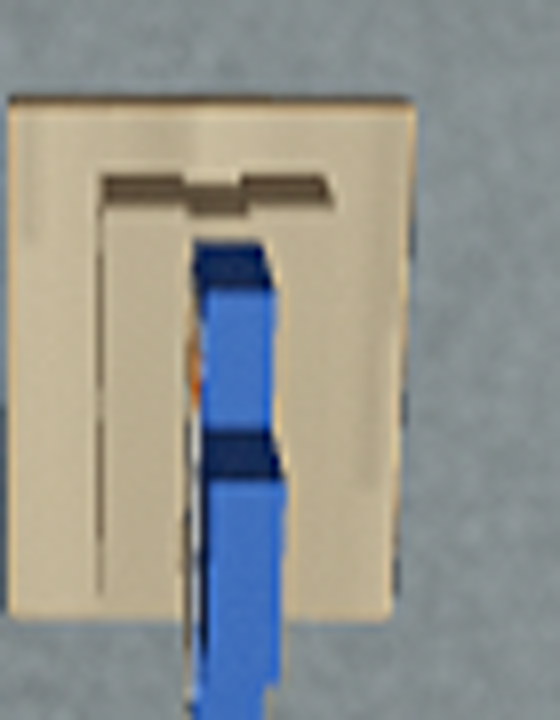

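Request:
move_arm --offset '[[1.7, -0.4, 3.3], [1.7, -0.4, 3.3], [1.7, -0.4, 3.3], [1.7, -0.4, 3.3], [0, 0, 0]]' --rot '[[0, 0, 0], [0, 0, 0], [0, 0, 0], [0, 0, 0], [0, 0, 0]]' --claw '[-1, -1, -1, -1, -1]'

```text
clock: 16.52
tcp_pos: [0.476, -0.4173, 0.2563]
tool_rot: [1.017, 1.323, -1.023]
wrist_force: [-1.4, -0.3, -1.0]
gripper_width: 0.0872
```

Request:
move_arm --offset '[[0, 0, 0], [0, 0, 0], [0, 0, 0]]' --rot '[[0, 0, 0], [0, 0, 0], [0, 0, 0]]' --claw '[-1, -1, -1]'

```text
clock: 16.77
tcp_pos: [0.4801, -0.4099, 0.2623]
tool_rot: [1.013, 1.32, -1.011]
wrist_force: [-1.3, 0.2, -0.3]
gripper_width: 0.087
```

```bash
python3 - <<'E'
from h import *
np.set_printoptions(precision=4,suppress=True)
s=monitor.sense();print(s["tcp_pos"],s["qvel"])
f=grab("wrist","w15");np.save("w15.npy",f,allow_pickle=True);u=proj(f,[.52,-.37,.1])[0];print(u)
crop(f,int(u[0]),int(u[1]),50,45,7,"w15h")
E
```

```text
[ 0.4801 -0.4099  0.2623] [-0.0034 -0.0101  0.0008 -0.0011  0.0007 -0.0016  0.0016]
[304.0057 145.4367]
```

View pics/w15h.png

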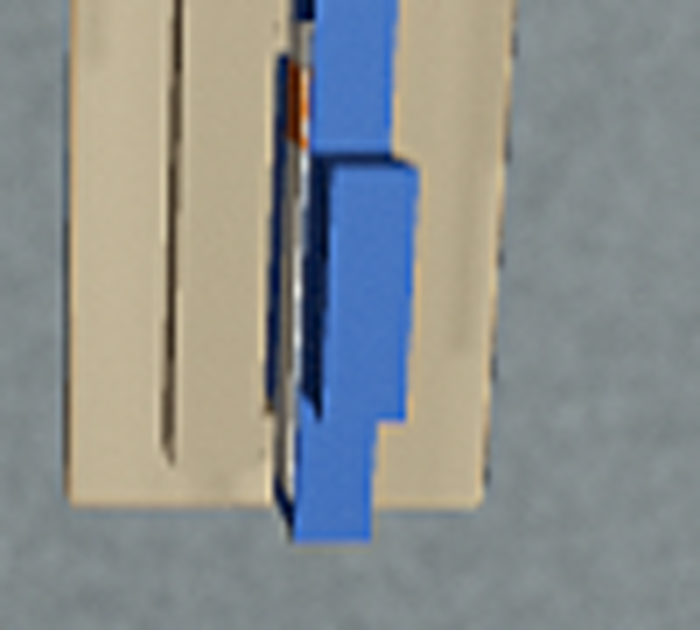

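View pics/w15.png

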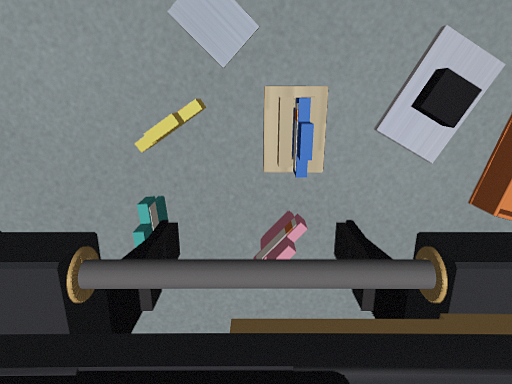

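```bash
python3 - <<'E'
from h import *
np.set_printoptions(precision=4,suppress=True)
f=np.load("w14.npy",allow_pickle=True).item();g=np.load("w15.npy",allow_pickle=True).item()
def px(o,x,y,s): return np.array(o)+np.array([x+.5,y+.5])/s-.5
A={"FL":(208,482),"BL":(285,479),"BR":(280,690)};B={"FL":(332,168),"BL":(418,168),"BR":(405,420),"FR":(320,420)}
for k in A: 
    a=px((252,163),*A[k],8);b=px((254,100),*B[k],7); print(k,tri([(f,a),(g,b)]),onz(f,a,.112)[:2],onz(g,b,.112)[:2])
Q={k:onz(g,px((254,100),*B[k],7),.112) for k in B}
c=sum(Q.values())/4;e=Q["FL"]+Q["BL"]-Q["FR"]-Q["BR"];print("centre",c,np.linalg.norm(e)/2,"yaw",np.arctan2(-e[0],e[1]),"t",np.linalg.norm(Q["FL"]-Q["BL"]))
# shoulder right end z .087
a=onz(g,px((254,100),293,541,7),.087);b=onz(g,px((254,100),371,541,7),.087);print((a+b)/2, "expected", c+np.array([np.sin(.262),-np.cos(.262),0])*.042)
E
```

```text
FL (array([ 0.5086, -0.3493,  0.1102]), [0.00021236461605650015, 0.00021236461605634766]) [ 0.508  -0.3486] [ 0.5085 -0.3492]
BL (array([ 0.5206, -0.3463,  0.1083]), [3.5830348511508885e-05, 3.5830348511593276e-05]) [ 0.5198 -0.3449] [ 0.52   -0.3461]
BR (array([ 0.529 , -0.3799,  0.1142]), [0.00030283827028717913, 0.0003028382702872103]) [ 0.5298 -0.381 ] [ 0.5292 -0.3802]
centre [ 0.5188 -0.3647  0.112 ] 0.03533724849661577 yaw 0.26010458784403223 t 0.01186445912192466
[ 0.5297 -0.4053  0.087 ] expected [ 0.5297 -0.4053  0.112 ]
```

```bash
python3 - <<'E'
from h import *
plan([.5188,-.3647,.15],toolR([0,0,-1],[np.cos(.26),np.sin(.26),0]))
E
```

```text
rows 4 dist 0.12737026685075295 ang 0.005383642971729332
offset [[2.82, 1.22, -0.84], [2.82, 1.22, -0.84], [2.82, 1.23, -0.84], [2.81, 1.23, -0.84]] rot [[0.001, 0.001, -0.001], [0.001, 0.001, -0.001], [0.001, 0.001, -0.001], [0.001, 0.001, -0.001]]
```

Request:
move_arm --offset '[[2.8, 1.2, -0.8], [2.8, 1.2, -0.8], [2.8, 1.2, -0.8], [2.8, 1.2, -0.8], [0, 0, 0]]' --rot '[[0, 0, 0], [0, 0, 0], [0, 0, 0], [0, 0, 0], [0, 0, 0]]' --claw '[-1, -1, -1, -1, -1]'

```text
clock: 17.23
tcp_pos: [0.5171, -0.3617, 0.1449]
tool_rot: [1.012, 1.332, -1.008]
wrist_force: [-0.8, 1.2, -0.8]
gripper_width: 0.0873
```

Request:
move_arm --offset '[[0, 0, 0], [0, 0, 0], [0, 0, 0]]' --rot '[[0, 0, 0], [0, 0, 0], [0, 0, 0]]' --claw '[-1, -1, -1]'

```text
clock: 17.48
tcp_pos: [0.5178, -0.37, 0.1521]
tool_rot: [1.014, 1.315, -1.015]
wrist_force: [-1.1, 0.4, 0.5]
gripper_width: 0.0873
```

```bash
python3 - <<'E'
from h import *
np.set_printoptions(precision=4,suppress=True)
s=log();print(s["joint_positions"],s["tcp_pos"])
plan([.5188,-.3647,.081],toolR([0,0,-1],[np.cos(.26),np.sin(.26),0]),4)
grab("wrist","w16")
E
```

```text
[ 0.6858  0.4754 -0.1813  1.7011  0.1017  0.9682  0.7272] [ 0.5178 -0.37    0.1521]
rows 4 dist 0.07129220071771841 ang 0.006064238796021704
offset [[1.78, 0.05, -0.13], [1.78, 0.05, -0.13], [1.78, 0.05, -0.13], [1.78, 0.06, -0.12]] rot [[0.0, 0.001, -0.001], [0.0, 0.001, -0.001], [0.0, 0.001, -0.001], [0.0, 0.001, -0.001]]
```

View pics/w16.png

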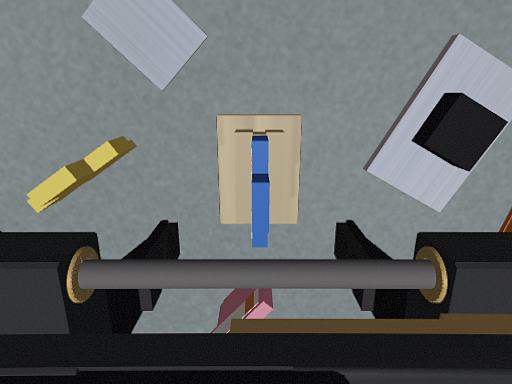

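Request:
move_arm --offset '[[1.8, 0.1, -0.2], [1.8, 0.1, -0.2], [1.8, 0, -0.1], [1.7, 0, 0], [0, 0, 0]]' --rot '[[0, 0, 0], [0, 0, 0], [0, 0, 0], [0, 0, 0], [0, 0, 0]]' --claw '[-1, -1, -1, -1, -1]'

```text
clock: 17.95
tcp_pos: [0.5161, -0.3629, 0.0765]
tool_rot: [1.015, 1.324, -1.016]
wrist_force: [-0.6, -0.5, 0.1]
gripper_width: 0.0869
```

Request:
move_arm --offset '[[0, 0, 0], [0, 0, 0], [0, 0, 0]]' --rot '[[0, 0, 0], [0, 0, 0], [0, 0, 0]]' --claw '[-1, -0.5, 0]'

```text
clock: 18.2
tcp_pos: [0.519, -0.3639, 0.0803]
tool_rot: [1.014, 1.316, -1.014]
wrist_force: [-0.1, -1.0, -0.0]
gripper_width: 0.0804
```

```bash
python3 - <<'E'
from h import *
np.set_printoptions(precision=4,suppress=True)
s=log();print(s["joint_positions"],s["tcp_pos"],s["wrist_force"],s["gripper_width"])
plan([.5188,-.3647,.081],toolR([0,0,-1],[np.cos(.26),np.sin(.26),0]))
grab("wrist","w17");a=grab("side");crop(a,300,145,50,45,7,"d17")
E
```

```text
[ 0.6704  0.5537 -0.1734  1.7615  0.1234  0.832   0.7008] [ 0.519  -0.3639  0.0803] [-0.0972 -0.9634 -0.0006] 0.08039616313616686
rows 1 dist 0.0011227505483142992 ang 0.0050277793675128
offset [[-0.07, -0.04, 0.08]] rot [[0.001, 0.004, -0.003]]
```

View pics/w17.png

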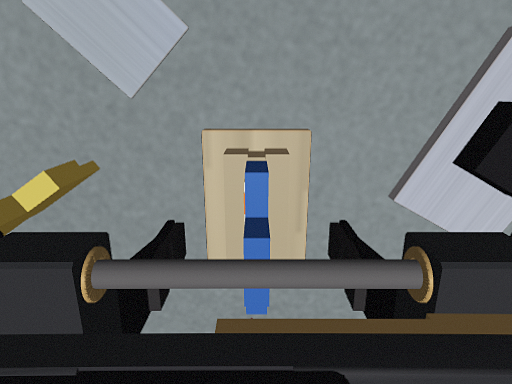

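View pics/d17.png

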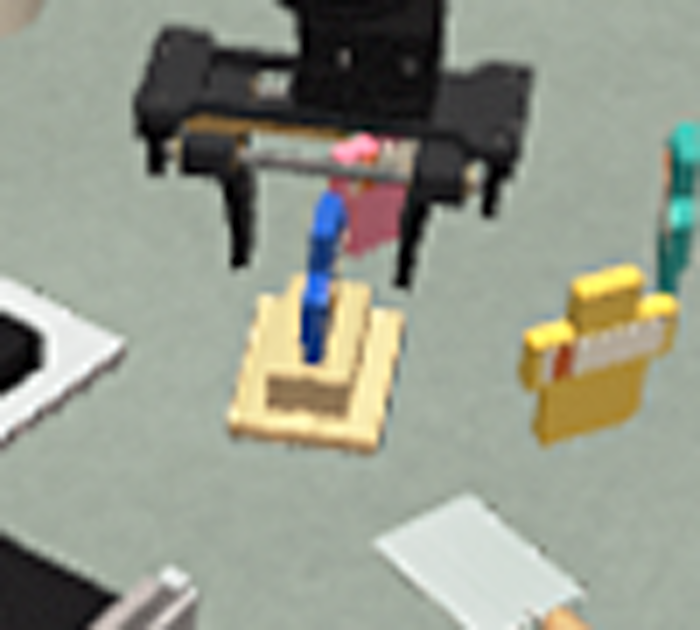

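Request:
move_arm --offset '[[0, 0, 0], [0, 0, 0], [0, 0, 0], [0, 0, 0], [0, 0, 0]]' --rot '[[0, 0, 0], [0, 0, 0], [0, 0, 0], [0, 0, 0], [0, 0, 0]]' --claw '[0.3, 0.5, 0.7, 0.8, 1]' --force 15

```text
clock: 18.72
tcp_pos: [0.5181, -0.3628, 0.0783]
tool_rot: [1.014, 1.32, -1.014]
wrist_force: [0.3, 0.2, 0.0]
gripper_width: 0.0403
```

Request:
move_arm --offset '[[0, 0, 0], [0, 0, 0], [0, 0, 0], [0, 0, 0], [0, 0, 0]]' --rot '[[0, 0, 0], [0, 0, 0], [0, 0, 0], [0, 0, 0], [0, 0, 0]]' --claw '[1, 1, 1, 1, 1]' --force 40

```text
clock: 19.13
tcp_pos: [0.5181, -0.3628, 0.0783]
tool_rot: [1.014, 1.32, -1.014]
wrist_force: [0.0, 0.4, -0.9]
gripper_width: 0.0114
```

```bash
python3 - <<'E'
from h import *
np.set_printoptions(precision=4,suppress=True)
s=log();print(s["joint_positions"],s["tcp_pos"],s["tool_rot"],s["wrist_force"],s["gripper_width"])
grab("wrist","w18")
E
```

```text
[ 0.6699  0.5558 -0.1734  1.7634  0.1234  0.8315  0.7007] [ 0.5181 -0.3628  0.0783] [ 1.0142  1.3202 -1.0138] [ 0.0179  0.4449 -0.9324] 0.011388781914192396
```

View pics/w18.png

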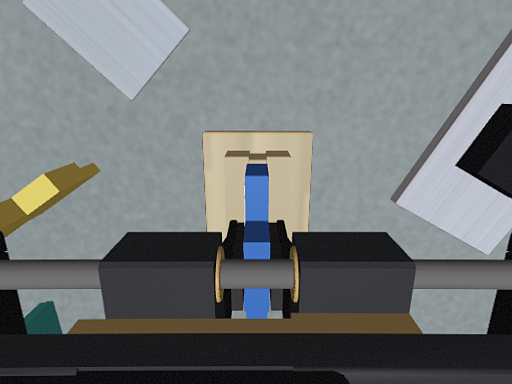

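Request:
move_arm --offset '[[-1.0, 0, 0], [-2.5, 0, 0], [-3.0, 0, 0], [-3.0, 0, 0], [-3.0, 0, 0]]' --rot '[[0, 0, 0], [0, 0, 0], [0, 0, 0], [0, 0, 0], [0, 0, 0]]' --claw '[1, 1, 1, 1, 1]'

```text
clock: 19.6
tcp_pos: [0.5177, -0.3626, 0.2053]
tool_rot: [1.014, 1.32, -1.014]
wrist_force: [0.7, 0.1, -0.1]
gripper_width: 0.0118
```

```bash
cat >> h.py <<'E'
RY=-.1757
LIP=np.array([.4985,-.0913])
RR=toolR([0,0,-1],[np.cos(RY),np.sin(RY),0])
def ins(edge_z,dx=0,dy=0):
    """TCP for holder lower edge centre at LIP (+rack-frame dx,dy), height edge_z"""
    c,s=np.cos(RY),np.sin(RY)
    return np.r_[LIP+np.array([c*dx-s*dy,s*dx+c*dy])-RR[:2,2]*.0019,edge_z+.0663]
E
python3 - <<'E'
from h import *
np.set_printoptions(precision=4,suppress=True)
s=log();print(s["joint_positions"],s["tcp_pos"],s["wrist_force"],s["gripper_width"])
p=ins(.12);print(p);plan(p,RR,10)
a=grab("side");crop(a,300,125,50,45,7,"d19")
E
```

```text
[ 0.6832  0.4204 -0.1889  1.6551  0.0873  1.0727  0.7306] [ 0.5177 -0.3626  0.2053] [ 0.692   0.0841 -0.0705] 0.011829377696185708
[ 0.4988 -0.0894  0.1863]
rows 10 dist 0.27447693160224823 ang 0.43760070543982715
offset [[0.19, 0.52, -2.69], [0.19, 0.41, -2.71], [0.19, 0.29, -2.72], [0.19, 0.17, -2.73], [0.19, 0.05, -2.74]] rot [[0.044, 0.0, -0.0], [0.044, 0.0, -0.0], [0.044, 0.0, -0.0], [0.044, 0.0, -0.0], [0.044, 0.0, -0.0]]
offset [[0.19, -0.07, -2.74], [0.19, -0.19, -2.73], [0.19, -0.31, -2.72], [0.19, -0.43, -2.7], [0.19, -0.55, -2.68]] rot [[0.044, 0.0, -0.0], [0.044, 0.0, -0.0], [0.044, 0.0, -0.0], [0.044, 0.0, -0.0], [0.044, 0.0, -0.0]]
```

View pics/d19.png

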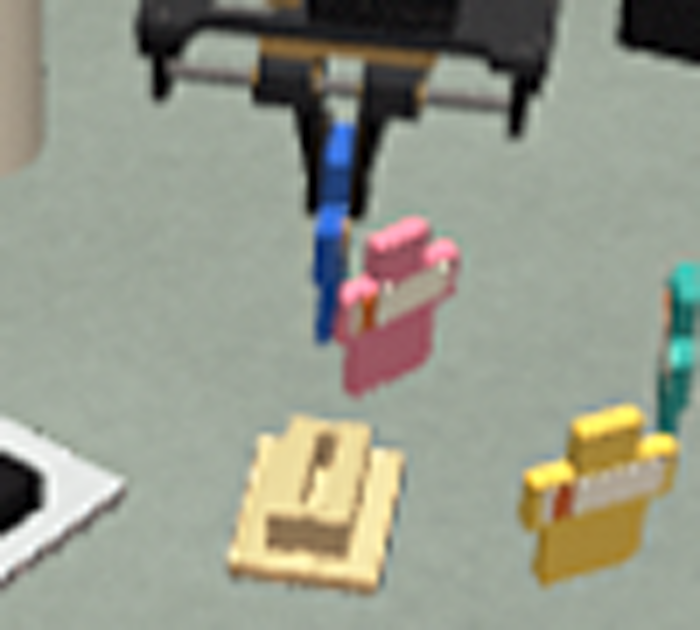

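Request:
move_arm --offset '[[0.2, 0.5, -2.7], [0.2, 0.4, -2.7], [0.2, 0.3, -2.7], [0.2, 0.2, -2.7], [0.2, 0, -2.7]]' --rot '[[0.044, 0, 0], [0.044, 0, 0], [0.044, 0, 0], [0.044, 0, 0], [0.044, 0, 0]]' --claw '[1, 1, 1, 1, 1]'

```text
clock: 20.07
tcp_pos: [0.5082, -0.2258, 0.1938]
tool_rot: [1.18, 1.225, -1.179]
wrist_force: [-0.5, 0.1, 0.0]
gripper_width: 0.0115
```

Request:
move_arm --offset '[[0.2, -0.1, -2.7], [0.2, -0.2, -2.7], [0.2, -0.3, -2.7], [0.1, -0.4, -2.7], [0.1, -0.5, -2.5]]' --rot '[[0.044, 0, 0], [0.044, 0, 0], [0.044, 0, 0], [0.044, 0, 0], [0.044, 0, 0]]' --claw '[1, 1, 1, 1, 1]'

```text
clock: 20.48
tcp_pos: [0.4991, -0.0917, 0.1857]
tool_rot: [1.341, 1.117, -1.339]
wrist_force: [1.4, 0.3, -0.8]
gripper_width: 0.0116
```

Request:
move_arm --offset '[[0, 0, 0], [0, 0, 0], [0, 0, 0], [0, 0, 0]]' --rot '[[0, 0, 0], [0, 0, 0], [0, 0, 0], [0, 0, 0]]' --claw '[1, 1, 1, 1]'

```text
clock: 20.82
tcp_pos: [0.4994, -0.0947, 0.1854]
tool_rot: [1.34, 1.116, -1.34]
wrist_force: [0.0, 0.7, -0.6]
gripper_width: 0.0115
```

```bash
python3 - <<'E'
from h import *
np.set_printoptions(precision=4,suppress=True)
s=log();print(s["joint_positions"],s["tcp_pos"],s["qvel"],s["gripper_width"])
p=ins(.12);print(p);plan(p,RR)
f=grab("wrist","w20");np.save("w20.npy",f,allow_pickle=True);print(proj(f,[[*LIP,.0665]]))
b=grab("side");np.save("d20.npy",b,allow_pickle=True);crop(b,265,185,45,45,7,"d20")
a=grab("scene");np.save("s20.npy",a,allow_pickle=True);crop(a,255,180,40,40,8,"s20")
E
```

```text
[ 0.2954  0.2478 -0.2257  1.9574  0.0695  0.9417 -0.1444] [ 0.4994 -0.0947  0.1854] [ 0.0057  0.0056  0.0005  0.0015 -0.0001 -0.0009 -0.0011] 0.011542890776457872
[ 0.4988 -0.0894  0.1863]
rows 1 dist 0.005418109749549906 ang 0.004804533528567496
offset [[-0.09, -0.15, -0.51]] rot [[-0.004, 0.001, -0.002]]
[[255.4063 179.8565]]
```

View pics/w20.png

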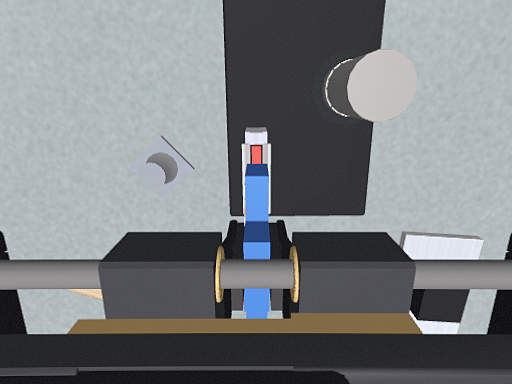

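View pics/d20.png

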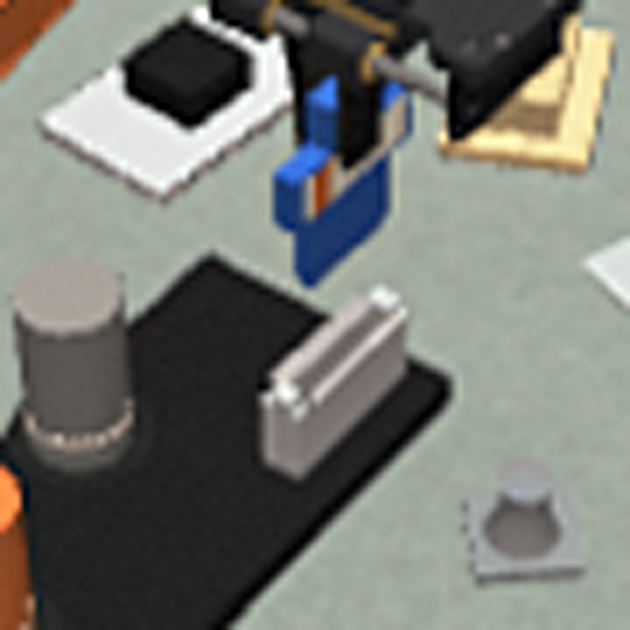

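View pics/s20.png

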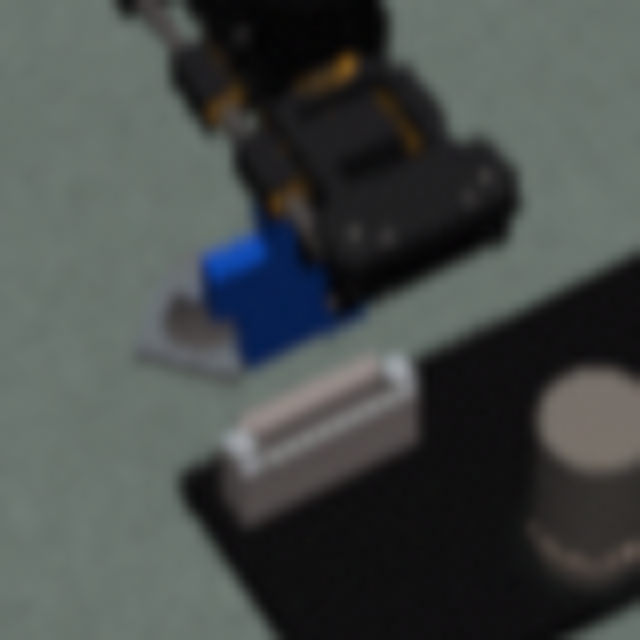

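```bash
python3 - <<'E'
from h import *
f=np.load("w20.npy",allow_pickle=True).item(); crop(f,256,170,35,50,8,"w20c")
print(proj(f,[[*LIP,.0665],ins(.12)*[1,1,0]+[0,0,.12]]))
E
```

```text
[[255.40628904 179.85649841]
 [255.29861964 195.93952776]]
```

View pics/w20c.png

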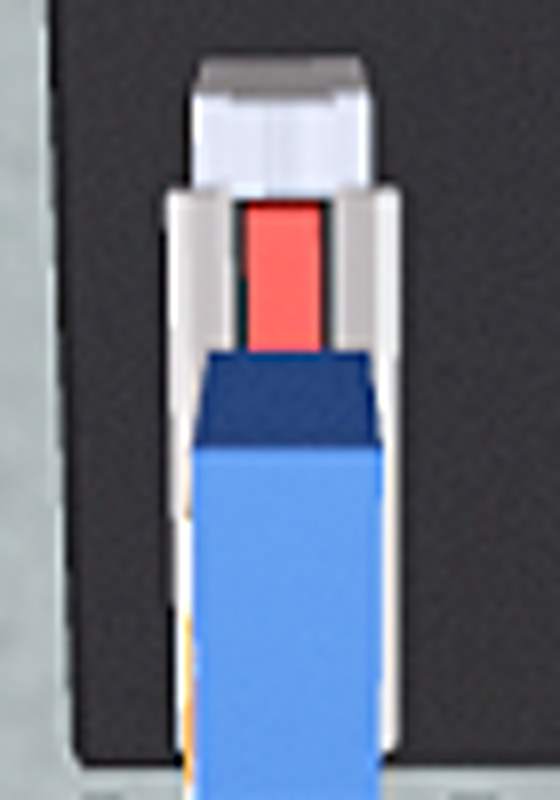

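```bash
python3 - <<'E'
from h import *
np.set_printoptions(precision=4,suppress=True)
f=np.load("w20.npy",allow_pickle=True).item()
ey=np.array([-np.sin(RY),np.cos(RY)]);ex=np.array([np.cos(RY),np.sin(RY)])
def P(x,y,z):
    q=onz(f,np.array((221,120))+np.array([x+.5,y+.5])/8-.5,z)[:2]-LIP; return np.array([q@ex,q@ey])
e=.1854-.0663
print("block inner edge (want +.033)",P(284,192,.0665), "block outer top (~.043?)",P(284,97,.0665))
print("shoulder end bottom (+.042 when centred)",P(288,352,e+.045),"top",P(288,447,e+.075))
print("tcp rel",(monitor.sense()["tcp_pos"][:2]-LIP)@ex,(monitor.sense()["tcp_pos"][:2]-LIP)@ey)
print("rail near end centre",P(289,740,.0665))
E
```

```text
block inner edge (want +.033) [0.0007 0.0332] block outer top (~.043?) [0.0008 0.0436]
shoulder end bottom (+.042 when centred) [0.001  0.0362] top [0.0009 0.0366]
tcp rel 0.001344268355669793 -0.0030519162031439765
rail near end centre [ 0.0011 -0.0314]
```

Request:
move_arm --offset '[[1.0, 0, -0.5], [1.2, 0, -0.1], [1.2, 0, 0], [0.8, 0, 0], [0, 0, 0]]' --rot '[[0, 0, 0], [0, 0, 0], [0, 0, 0], [0, 0, 0], [0, 0, 0]]' --claw '[1, 1, 1, 1, 1]'

```text
clock: 21.38
tcp_pos: [0.4989, -0.0873, 0.1409]
tool_rot: [1.338, 1.122, -1.342]
wrist_force: [-1.8, -0.7, 0.1]
gripper_width: 0.0118
```

Request:
move_arm --offset '[[0, 0, 0], [0, 0, 0]]' --rot '[[0, 0, 0], [0, 0, 0]]' --claw '[1, 1]'

```text
clock: 21.55
tcp_pos: [0.5008, -0.0875, 0.1434]
tool_rot: [1.34, 1.118, -1.338]
wrist_force: [0.5, 0.5, 0.0]
gripper_width: 0.0118
```

```bash
python3 - <<'E'
from h import *
np.set_printoptions(precision=4,suppress=True)
s=log();ey=np.array([-np.sin(RY),np.cos(RY)]);ex=np.array([np.cos(RY),np.sin(RY)])
d=s["tcp_pos"][:2]-LIP;print(s["tcp_pos"],"holder rel x",d@ex,"y",d@ey-.0024,"edge",s["tcp_pos"][2]-.0663,s["wrist_force"])
f=grab("wrist");np.save("w21.npy",f,allow_pickle=True);crop(f,256,170,35,50,8,"w21c");plan(ins(.07),RR)
b=grab("side");crop(b,265,185,45,45,7,"d21")
E
```

```text
[ 0.5008 -0.0875  0.1434] holder rel x 0.0016343867463066348 y 0.0017129668644929618 edge 0.07708247262087231 [0.4899 0.5345 0.0104]
rows 1 dist 0.007876945247132823 ang 0.0037753239130518482
offset [[0.73, -0.18, 0.22]] rot [[-0.003, 0.0, -0.003]]
```

View pics/w21c.png

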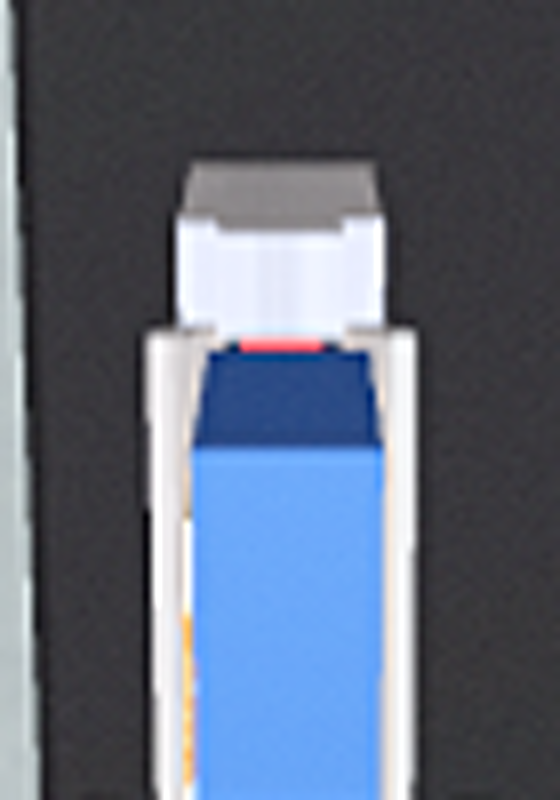

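View pics/d21.png

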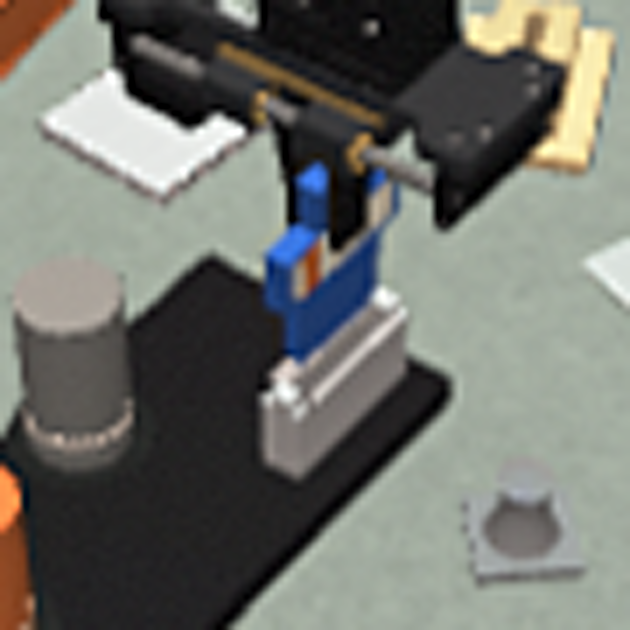

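Request:
move_arm --offset '[[0.4, -0.1, 0.1], [0.6, 0, 0], [0.6, 0, 0], [0.6, 0, 0], [0, 0, 0]]' --rot '[[0, 0, 0], [0, 0, 0], [0, 0, 0], [0, 0, 0], [0, 0, 0]]' --claw '[1, 1, 1, 1, 1]'

```text
clock: 22.07
tcp_pos: [0.4985, -0.0883, 0.1196]
tool_rot: [1.338, 1.12, -1.34]
wrist_force: [-0.2, -0.8, 0.2]
gripper_width: 0.012
```

Request:
move_arm --offset '[[0, 0, 0], [0, 0, 0]]' --rot '[[0, 0, 0], [0, 0, 0]]' --claw '[1, 1]'

```text
clock: 22.23
tcp_pos: [0.4993, -0.0883, 0.121]
tool_rot: [1.339, 1.118, -1.339]
wrist_force: [0.6, 0.5, -0.1]
gripper_width: 0.0116
```

```bash
cat > st.py <<'E'
from h import *
import sys
np.set_printoptions(precision=4,suppress=True)
s=log();ey=np.array([-np.sin(RY),np.cos(RY)]);ex=np.array([np.cos(RY),np.sin(RY)])
d=s["tcp_pos"][:2]-LIP;print(s["clock"],s["tcp_pos"],"holder rel x",d@ex,"y",d@ey-.0024,"edge",s["tcp_pos"][2]-.0663,s["wrist_force"],s["torque"],s["gripper_width"])
f=grab("wrist");crop(f,256,170,35,50,8,"w"+sys.argv[1])
b=grab("side");crop(b,265,185,45,45,7,"d"+sys.argv[1])
E
python3 st.py 22
```

```text
22.2333 [ 0.4993 -0.0883  0.121 ] holder rel x 0.00030484278407531823 y 0.000702495532454335 edge 0.05474490966379236 [ 0.621   0.4684 -0.1459] [-0.0599 -0.0297  0.0216] 0.011625310464206081
```

View pics/w22.png

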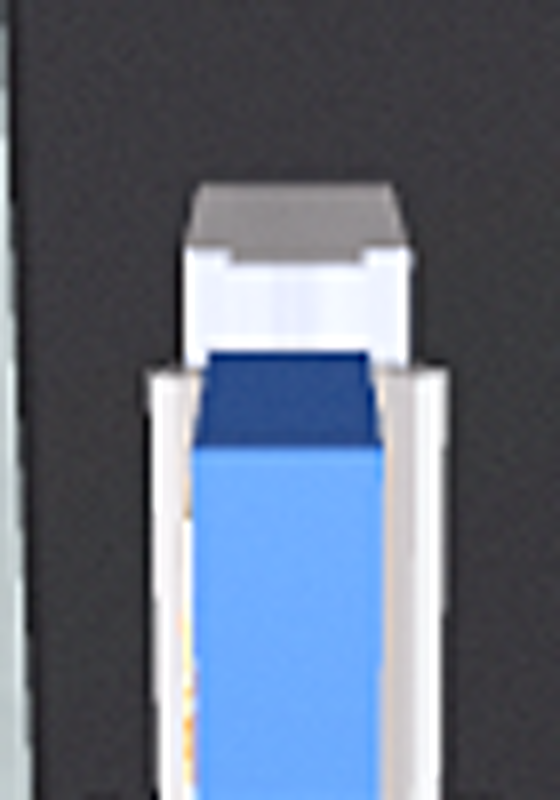

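View pics/d22.png

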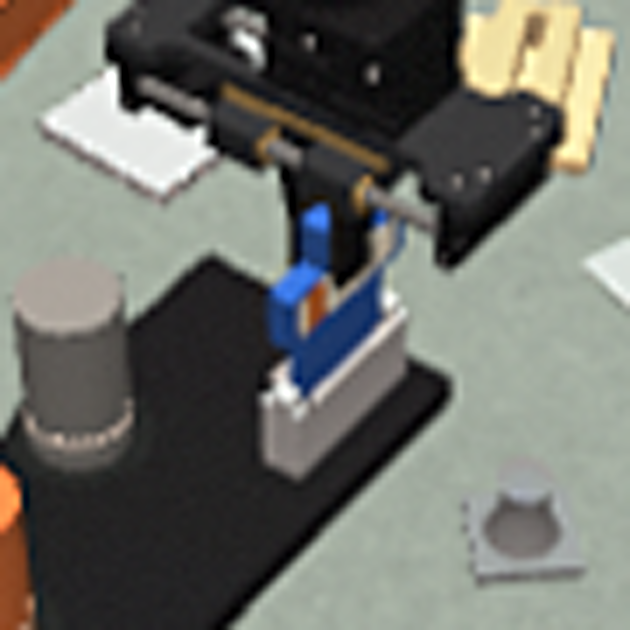

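Request:
move_arm --offset '[[0.4, 0.1, 0.05], [0.5, 0, 0], [0.5, 0, 0], [0, 0, 0], [0, 0, 0]]' --rot '[[0, 0, 0], [0, 0, 0], [0, 0, 0], [0, 0, 0], [0, 0, 0]]' --claw '[1, 1, 1, 1, 1]'

```text
clock: 22.75
tcp_pos: [0.4998, -0.089, 0.1066]
tool_rot: [1.339, 1.119, -1.339]
wrist_force: [-0.1, -0.5, -0.2]
gripper_width: 0.0117
```

```bash
python3 st.py 23
```

```text
22.75 [ 0.4998 -0.089   0.1066] holder rel x 0.0008738315188966965 y 0.0001278283930901086 edge 0.04025540109491543 [-0.109  -0.4925 -0.1521] [-0.0377 -0.069  -0.0232] 0.0117397312189217
```

View pics/w23.png

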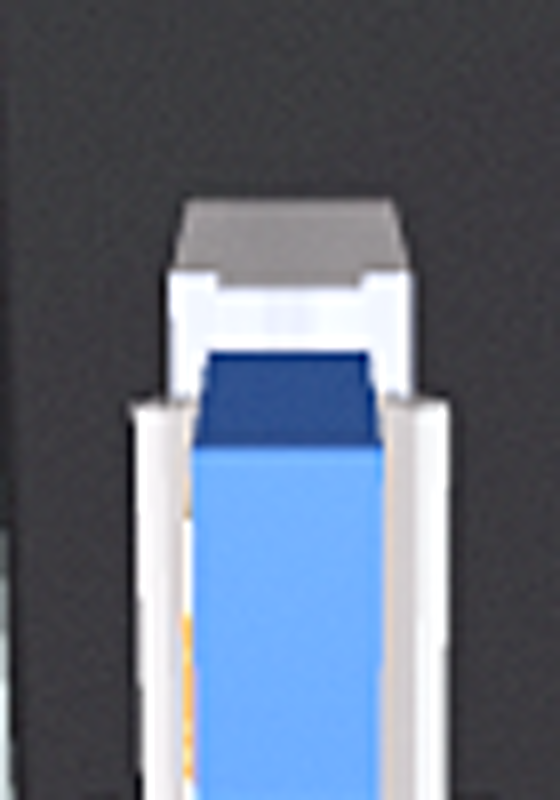

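View pics/d23.png

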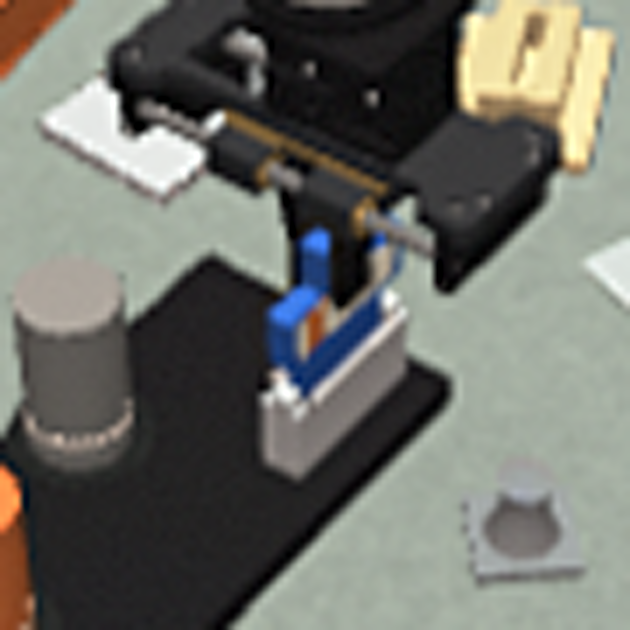

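Request:
move_arm --offset '[[0.4, 0, 0], [0.4, 0, 0], [0, 0, 0]]' --rot '[[0, 0, 0], [0, 0, 0], [0, 0, 0]]' --claw '[1, 1, 1]'

```text
clock: 23.1
tcp_pos: [0.5006, -0.0891, 0.0988]
tool_rot: [1.34, 1.118, -1.338]
wrist_force: [0.2, -0.6, 1.9]
gripper_width: 0.0121
```

Request:
move_arm --offset '[[0.4, 0, 0], [0, 0, 0], [0, 0, 0]]' --rot '[[0, 0, 0], [0, 0, 0], [0, 0, 0]]' --claw '[1, 1, 1]'

```text
clock: 23.35
tcp_pos: [0.5006, -0.089, 0.0954]
tool_rot: [1.34, 1.118, -1.338]
wrist_force: [0.8, 0.2, 3.7]
gripper_width: 0.0114
```

```bash
python3 st.py 24
```

```text
23.35 [ 0.5006 -0.089   0.0954] holder rel x 0.001715684392372862 y 0.00020789521477453717 edge 0.029055393934622573 [0.847  0.2092 3.7038] [-0.0338 -0.1241  0.0146] 0.0114203471174398
```

Request:
move_arm --offset '[[0.3, -0.1, 0], [0, 0, 0], [0, 0, 0]]' --rot '[[0, 0, 0], [0, 0, 0], [0, 0, 0]]' --claw '[1, 1, 1]'

```text
clock: 23.7
tcp_pos: [0.5003, -0.089, 0.0926]
tool_rot: [1.341, 1.116, -1.337]
wrist_force: [2.0, -0.7, 3.6]
gripper_width: 0.0118
```

Request:
move_arm --offset '[[0.25, 0, 0], [0, 0, 0], [0, 0, 0]]' --rot '[[0, 0, 0], [0, 0, 0], [0, 0, 0]]' --claw '[1, 1, 1]'

```text
clock: 23.95
tcp_pos: [0.5003, -0.089, 0.0901]
tool_rot: [1.34, 1.116, -1.337]
wrist_force: [1.5, 0.3, 5.1]
gripper_width: 0.012
```

Request:
move_arm --offset '[[0.15, 0, 0], [0, 0, 0], [0, 0, 0]]' --rot '[[0, 0, 0], [0, 0, 0], [0, 0, 0]]' --claw '[1, 1, 1]'

```text
clock: 24.2
tcp_pos: [0.5003, -0.089, 0.0887]
tool_rot: [1.34, 1.116, -1.337]
wrist_force: [1.3, -1.2, 6.8]
gripper_width: 0.0114
```

```bash
python3 st.py 25
```

```text
24.2 [ 0.5003 -0.089   0.0887] holder rel x 0.001408105328145974 y 0.00023413094797667235 edge 0.022433231810784424 [ 1.2745 -1.1505  6.849 ] [-0.1114 -0.5968 -0.0124] 0.01143297970787839
```

View pics/d25.png

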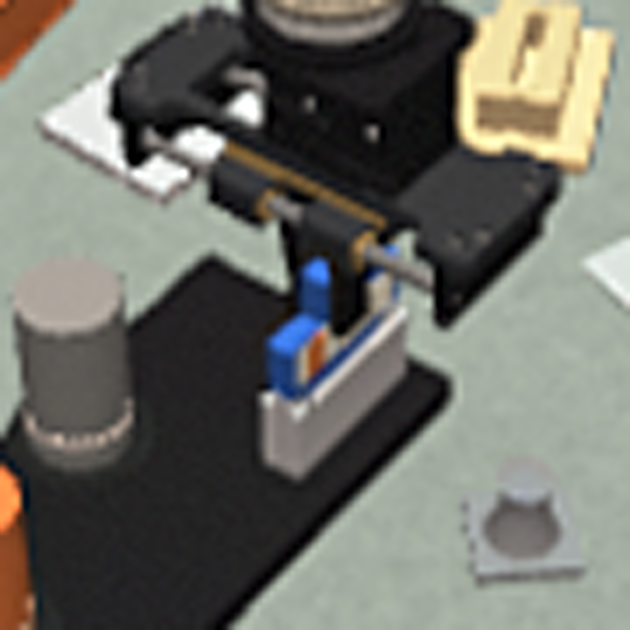

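View pics/w25.png

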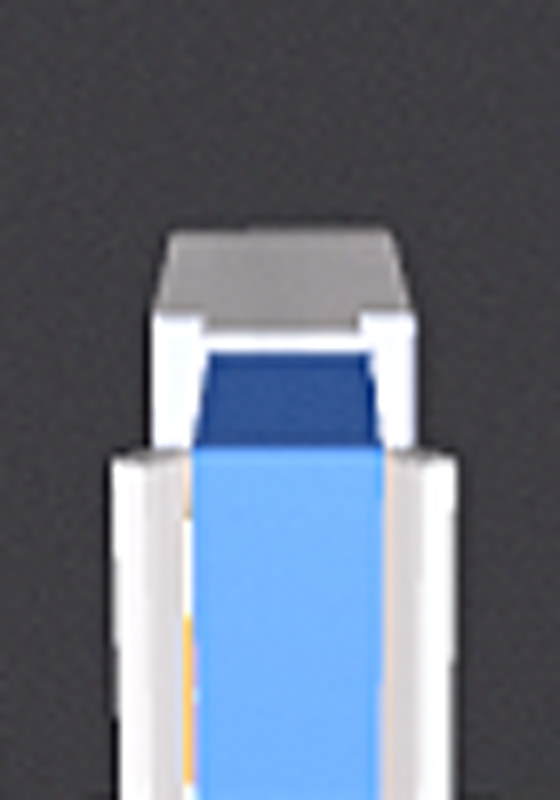

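Request:
move_arm --offset '[[0.1, 0, 0], [0, 0, 0], [0, 0, 0]]' --rot '[[0, 0, 0], [0, 0, 0], [0, 0, 0]]' --claw '[1, 1, 1]'

```text
clock: 24.55
tcp_pos: [0.5004, -0.089, 0.0878]
tool_rot: [1.34, 1.116, -1.337]
wrist_force: [1.6, -0.6, 7.7]
gripper_width: 0.0119
```

Request:
move_arm --offset '[[0.08, 0, 0], [0, 0, 0], [0, 0, 0]]' --rot '[[0, 0, 0], [0, 0, 0], [0, 0, 0]]' --claw '[1, 1, 1]'

```text
clock: 24.8
tcp_pos: [0.5004, -0.089, 0.0877]
tool_rot: [1.34, 1.116, -1.337]
wrist_force: [-0.2, 1.2, 11.2]
gripper_width: 0.0119
```

Request:
move_arm --offset '[[0.05, 0, 0], [0, 0, 0], [0, 0, 0], [0, 0, 0], [0, 0, 0]]' --rot '[[0, 0, 0], [0, 0, 0], [0, 0, 0], [0, 0, 0], [0, 0, 0]]' --claw '[1, 1, 1, 1, 1]'

```text
clock: 25.22
tcp_pos: [0.5004, -0.089, 0.0877]
tool_rot: [1.34, 1.116, -1.337]
wrist_force: [-1.4, 0.6, 15.2]
gripper_width: 0.0118
```

```bash
python3 st.py 26; python3 - <<'E'
from h import *
np.set_printoptions(precision=4,suppress=True)
s=monitor.sense();print(s["qvel"],Ro.from_rotvec(s["tool_rot"]).as_matrix()[:,0])
b=grab("side","d27");a=grab("scene","s27");crop(a,290,185,60,50,6,"s27c")
E
```

```text
25.2167 [ 0.5004 -0.089   0.0877] holder rel x 0.0015105402068454367 y 0.00020831545807365338 edge 0.021385606515488348 [-1.369   0.5514 15.1841] [-0.0345  0.1588  0.0161] 0.011761946149966982
[-0.0001 -0.0016 -0.0007  0.0012  0.001  -0.0006 -0.0004] [ 0.0038 -0.0014 -1.    ]
```

View pics/d26.png

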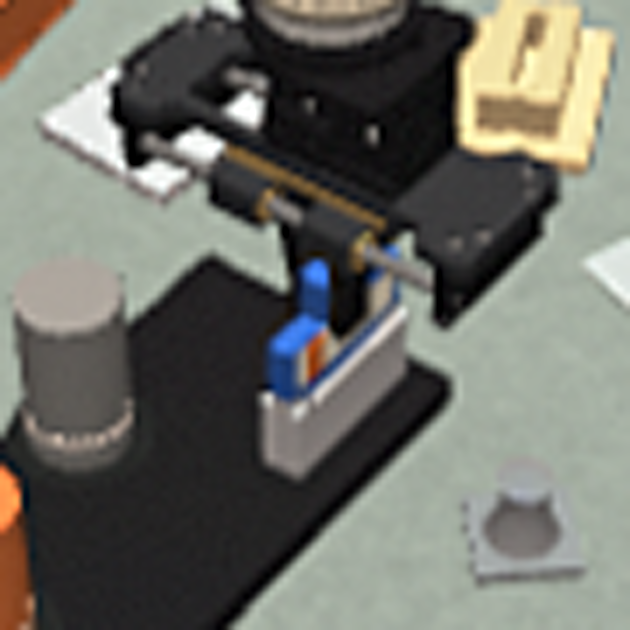

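View pics/s27c.png

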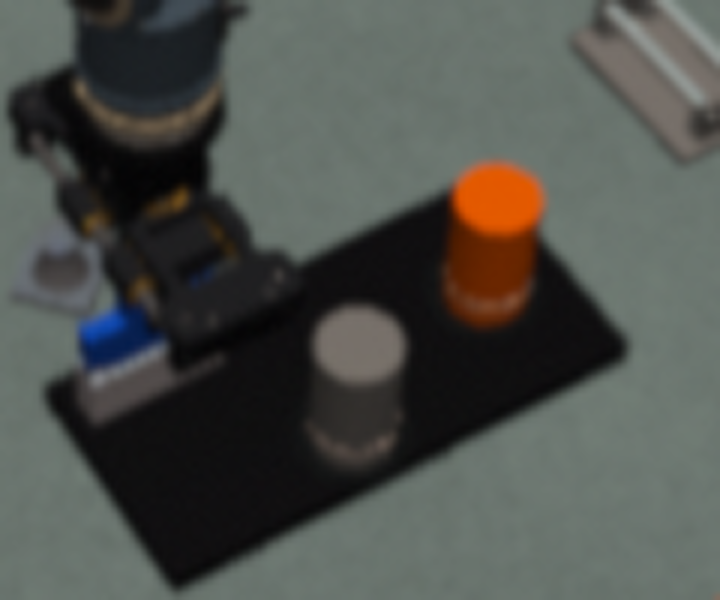

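View pics/d27.png

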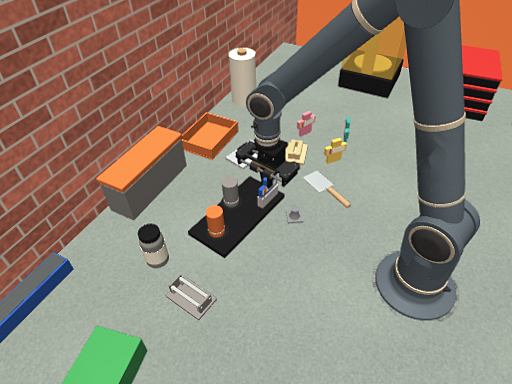

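All checks agree: the edge is at 21.4 mm (21.5 expected when home), the beaker is seated and the bystanders are in place. Handing in.

```bash
python3 - <<'E'
from bench import arm
print(arm.sign_off())
E
```

```text
the job is handed in; nothing more can be done
None
```

The job is done and was handed in at about 25 s. `sign_off` gives no verdict, so these are my own checks.

**Beaker:** I gripped it at 45° behind its closed end, rolled it half a turn and lowered it mouth down over the free peg. Contact with the deck read about 9 N. After I let go, the scene camera put its top at (0.579, 0.098), against a peg measured at (0.577, 0.098). The later pictures show it still standing there untouched.

**Holder:** I lifted the blue holder from the stand and slid it down behind the lip with the label to the rack's front. I then pressed it in small steps:
- The wrist force followed the spring up to about 7.7 N, then jumped while the position stopped, so the shoulders are on the end blocks.
- The lower edge is at 21.4 mm, against 21.5 expected when home. It is within about 1.5 mm of the rail's middle, and the tool is upright within 0.004 rad.
- It is held at rest with a 40 N grip setting and about 15 N of downward push.

**Disagreements:**
- My first holder measurement was up to about a centimetre off, because the arm was still settling and I mixed picture and pose. I measured it again from two settled views, where the heights came out at 108–114 mm against 112 expected.
- While lowering into the rail, the arm's reported position and the wrist picture differed by about 1 mm. I centred by the picture, and only the last trim (1 mm) went by the arm's reading.

In the last pictures the bystanders and the grey beaker look to be where they started; I did not measure them again.

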